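Pile the lacquer panels for packing

TASK

Pile the lacquer panels for packing: lay the plain black panel lying on the table squarely on the dark red one that lies on the cork mat, then the picture panel from the drying box on top, picture upward, all edges flush; the bottom panel stays where it is. To get at the picture panel, slide the box's clear cover nearly all the way up by its red bar; friction holds it there, and it stays up at the end. Set the panels down gently, do not drop them, and do not shove or knock over the brush cup, the drink bottle or the pigment jar.

Things in the scene. Friction and masses are not known exactly. Their poses are not given: they have to be found in the camera images.
- base_c (a point): Bottom panel, plain dark red, lying on the fixed cork mat (105 x 190 x 6 mm, its top 6 mm above the table): lacquered board 60 mm (own x) by 160 mm (own y) by 15 mm thick (z), about 120 g; this point is its centre, 7.5 mm above its underside.
- plain_c (a point): Second panel, plain black, lying on the bare table: lacquered board 60 mm (own x) by 160 mm (own y) by 15 mm thick (z), about 120 g; this point is its centre, 7.5 mm above its underside.
- picture_c (a point): Picture panel, black with a row of six pearl, green and red figures on its upper face; it lies in the drying box on the floor, 6 mm above the table, roughly 80 mm in front of the box's middle, its length roughly across the box: lacquered board 60 mm (own x) by 160 mm (own y) by 15 mm thick (z), about 120 g; this point is its centre, 7.5 mm above its underside.
- dryer: Fixed plywood drying box, 330 mm deep (own x), 250 mm wide (own y); origin at the centre of its underside, own x points from its low front to its high back. Front wall 44 mm high, back 192 mm; walls 8 mm thick; the sloping top rises at 25 degrees from 50 mm at the front. The rear half has a fixed grey roof from 20 mm behind the middle backward; the front half is open under the sliding clear cover.
- cover_bar (a point): Centre of the red bar handle of the clear cover. The bar is 120 mm long (across the box, along the box's y), 14 mm thick (along the box's x) and 18 mm tall (9 mm either side of this point), with a free gap of about 37 mm below it at its middle, between two 12 mm posts at its ends; it can be pinched from above. Shut, it is 140 mm in front of the box's middle and 108 mm above the table. It moves with the cover and does not turn.
- cover (a joint): Slide of the clear cover (350 g) in m, 0 shut to 0.20 fully up. It moves along the slope, 25 degrees above the horizontal, upward towards the box's back (+x). Sliding it up takes about 5 N; friction holds it wherever it is left. Shut, its lower edge is above the front wall; fully up, that edge is 16 mm behind the box's middle, with the bar 25 mm or so further back.
- brushcup_c (a point): Bystander: black cup with three brushes standing in it, 80 mm wide, 185 mm tall with the brushes; this point is 50 mm above its foot.
- drink_c (a point): Bystander: violet drink bottle, 64 mm wide, 200 mm tall; this point is 100 mm above its foot.
- pigment_c (a point): Bystander: pigment jar, 54 mm wide, 70 mm tall; this point is 35 mm above its foot.
- plain: The second panel as a body; origin at the centre of its underside.
- picture: The picture panel as a body; origin at the centre of its underside.

How it is judged:
By the outcome, as a careful person would: the job done as asked, in the order asked, and still so for the second after the job is handed in, with the robot touching nothing.
It also fails if it takes over 69 s, if anything falls off the work surface, if the arm or the gripper's body presses on something with over 40 N, if the wrist force passes 120 N, or if a joint passes its speed limit or range.

ROBOT

A 6-joint arm with a two-finger parallel gripper is mounted at the origin on the work surface. World frame = base frame: x ahead of the robot, y to its left, z up, the work surface at z = 0. Lengths are in m, angles in rad, forces in N, time in s.
With the tool pointing down it reaches from about 0.225 to 0.725 m from the base axis. Payload 3.1 kg.
Tool frame: the origin (TCP) lies between the finger pads; the fingertips stand 11 mm ahead of it and the grasp point (between the pads) lies 8 mm behind it; x points along the fingers, z is the direction in which the jaws open and shut, and the axes are right-handed (so a half turn about x gives the same grasp; the last joint's range is limited). The gripper opens to 85 mm and grips with 20 to 120 N. Pads are 22 mm wide; open, the fingers measure 114 mm over their backs; the gripper's body (76 mm by 85 mm) begins 54 mm behind the grasp point. The pads swing forward as they close: fully open they stand 13 mm farther back than shut.
Start: joints at [-1.254, 0.048, 0.099, 1.622, 0, 1.443], TCP at [0.226, -0.474, 0.242] pointing down, gripper open.
Joint ranges: [-2.91, 2.91], [-0.99, 1.94], [-1.21, 1.42], [-2.12, 2.29], [-1.49, 1.47], [-3.14, 3.14]. Speed limits (rad/s): [2.79, 2.79, 3.14, 3.14, 3.14, 3.14].

INTERFACE

Orientations are given as a unit quaternion [w, x, y, z].
In Python, from workcell import robot gives the robot as it stands. The module is installed in compiled form; this text tells all that it offers.
- The arm moves only by the tool send_rows, never from a script. Its argument "deltas" is a list of rows, each an object of numbers: "x", "y", "z": the shift along the tool's x, y, z in m; "twist": the turn about the tool's x in rad; "grip": the finger opening in m, from 0 to 0.0854. In form: [{"x": .., "y": .., "z": .., "twist": .., "grip": ..}, ...]. A call has 1 to 5 rows; each row shifts and turns the commanded pose from where the row before left it, along the tool's axes as they then stand; what a row does not reach is not made up. A row lasts 1/12 s, in which the tool goes at most 41.7 mm and 7.16 degrees, less where a joint would pass 70% of its speed; a pose out of reach is approached as far as the arm can. A call is refused whole if a number of a shift passes 0.0417 or a number of a turn 0.125, either way. A call with a gripper value outside its range is refused whole. The fingers move at their own pace and stop on an object; "grip_force" is the grip in N (left out, the last holds). Time passes only in rows, so rows that do not move let the fingers close. It gives the time, the measured TCP pose, the force and the opening at its end, in the units of the state.
- robot.sense(): the state, without advancing time (a new reading comes with each control period).
- robot.read_camera(name): name is "scene" or "top" or "wrist"; returns the picture (480x640x3 uint8, red, green, blue); there is no depth.
- robot.camera_model(name): a dict with "fx", "fy", "cx", "cy" (pixels), "R" (3x3) and "t" (3): a world point X has camera coordinates R X + t; the wrist camera has in their place "tool_from_camera" (4x4, takes a point from camera to tool coordinates, whose origin is the TCP and whose axes are the tool frame's). Camera axes: x right, y down, z forward; pixel columns grow to the right and rows downward; lengths in m; the calibration is good to about 2 mm. The wrist camera is an equidistant fisheye: a pixel r from the principal point sees the ray r / f radians off the axis. A picture is of the moment at which its call begins: read the wrist's pose just before it. camera_model takes no time and is no camera call.
- robot.finish_job(): hands the job in, once; it reports no verdict.
The state is a dict: "clock": time; "q": joint angles; "joint_vel": joint speeds; "effort": joint torques, N m; "tcp_pos": TCP position; "eef_rot": TCP orientation; "wrist_force": force on the tool from outside, world axes, zero at the start; "torque": the same for the moment, N m; "finger_gap": finger opening in m.
Only numpy, scipy, OpenCV 4.12 (cv2) and the standard library are available. Lean on these libraries where they do the work, as an engineer would, in place of code of your own. Each camera call takes 0.05 s, during which the arm holds its last target.

## Working session

There is one attempt and no reset: what is moved stays moved. The work goes in short steps, Python scripts to look and compute and a tool call to move; the robot and the scene stay as the last step left them, time stands still between calls to the robot, and variables do not carry over. Pictures are saved under pics/ and viewed, and the job is handed in when it is done.

Besides the shell and the picture viewer there is one more tool, called after "Call:" in YAML: its name, and indented under it one key for each argument. send_rows: Moves the arm, as the interface text tells. Its arguments: {"type":"object","properties":{"deltas":{"type":"array"},"grip_force":{"type":"number"}},"required":["deltas"]}

```bash
mkdir -p pics; python3 - <<'E'
from workcell import robot
import cv2
s=robot.sense(); print({k:s[k] for k in ('clock','q','tcp_pos','eef_rot','wrist_force','finger_gap')})
for n in ("scene","top"):
    im=robot.read_camera(n); cv2.imwrite(f"pics/{n}0.png",im[:,:,::-1])
    print(n,robot.camera_model(n))
print(robot.camera_model("wrist"))
E
```

```text
{'clock': 0.0, 'q': array([-1.25379684e+00,  4.87311063e-02,  9.75497856e-02,  1.62197685e+00,
        2.75031528e-05,  1.44299298e+00]), 'tcp_pos': array([ 0.2257058 , -0.47335133,  0.24110324]), 'eef_rot': array([ 0.59733373,  0.37793831,  0.59860853, -0.37685923]), 'wrist_force': array([ 0.46169908,  0.10065607, -0.21045304]), 'finger_gap': 0.08548470274391669}
scene {'fx': 448.6714592012676, 'fy': 448.6714592012676, 'cx': 318.8749533360133, 'cy': 235.85283046978302, 'R': array([[-0.55634344,  0.83095082,  0.00164585],
       [ 0.61742088,  0.41470349, -0.66844033],
       [-0.55612359, -0.37086621, -0.74376395]]), 't': array([ 0.35046685, -0.33231484,  1.28670861])}
top {'fx': 503.4537426188805, 'fy': 503.4537426188805, 'cx': 318.64136782534683, 'cy': 239.5889499232845, 'R': array([[-0.02284638, -0.99949718, -0.02198685],
       [-0.99556677,  0.02475267, -0.09074199],
       [ 0.09124059,  0.01981625, -0.99563169]]), 't': array([0.01575058, 0.62157068, 0.95717646])}
{'fx': 371.64829954431775, 'fy': 371.64829954431775, 'cx': 325.33410537540993, 'cy': 232.29640617081483, 'tool_from_camera': array([[-4.67904089e-04, -3.20635057e-01,  9.47202693e-01,
        -1.31328302e-01],
       [ 7.49717535e-04, -9.47202643e-01, -3.20634670e-01,
         8.28779645e-02],
       [ 9.99999609e-01,  5.60108195e-04,  6.83585715e-04,
        -1.57269078e-03],
       [ 0.00000000e+00,  0.00000000e+00,  0.00000000e+00,
         1.00000000e+00]])}
```

View pics/scene0.png

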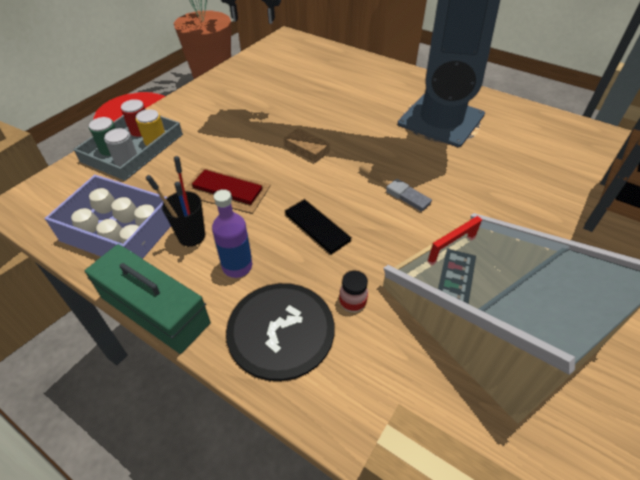

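View pics/top0.png

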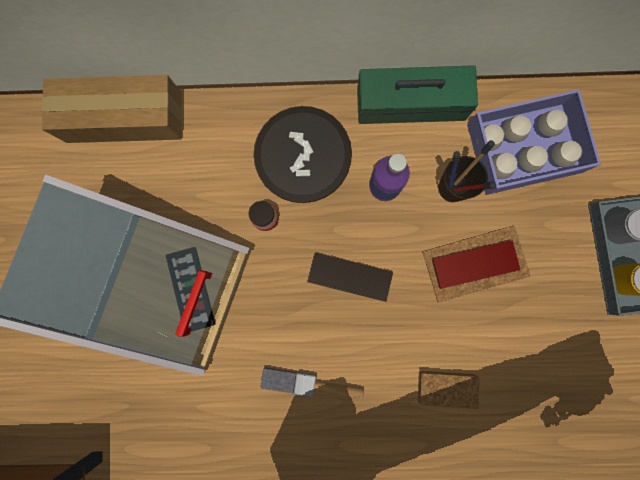

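```bash
cat > h.py <<'E'
import numpy as np, cv2
from workcell import robot
from scipy.spatial.transform import Rotation as Ro
def Rq(q): return Ro.from_quat([q[1],q[2],q[3],q[0]]).as_matrix()
def cam(n,s=None):
    m=robot.camera_model(n)
    if n!="wrist":
        R=np.array(m["R"]);t=np.array(m["t"]); return m,R.T,-R.T@t
    T=np.array(m["tool_from_camera"]); W=np.eye(4); W[:3,:3]=Rq(s["eef_rot"]); W[:3,3]=s["tcp_pos"]
    C=W@T; return m,C[:3,:3],C[:3,3]
def rays(n,uv,s=None):
    m,Rc,c=cam(n,s); uv=np.atleast_2d(uv).astype(float)
    x=(uv[:,0]-m["cx"])/m["fx"]; y=(uv[:,1]-m["cy"])/m["fy"]
    if n=="wrist":
        r=np.hypot(x,y); k=np.where(r>1e-9,np.sin(r)/np.maximum(r,1e-9),1)
        d=np.stack([x*k,y*k,np.cos(r)],1)
    else: d=np.stack([x,y,np.ones_like(x)],1)
    return c,d@Rc.T
def onplane(n,uv,z,s=None):
    c,d=rays(n,uv,s); return c+d*((z-c[2])/d[:,2])[:,None]
def proj(n,X,s=None):
    m,Rc,c=cam(n,s); p=(np.atleast_2d(X)-c)@Rc
    if n=="wrist":
        rr=np.hypot(p[:,0],p[:,1]); th=np.arctan2(rr,p[:,2]); k=th/np.maximum(rr,1e-9)
        return np.stack([m["cx"]+m["fx"]*p[:,0]*k,m["cy"]+m["fy"]*p[:,1]*k],1)
    return np.stack([m["cx"]+m["fx"]*p[:,0]/p[:,2],m["cy"]+m["fy"]*p[:,1]/p[:,2]],1)
def tri(c1,d1,c2,d2):
    d1=d1/np.linalg.norm(d1);d2=d2/np.linalg.norm(d2)
    A=np.stack([d1,-d2],1); ab=np.linalg.lstsq(A,c2-c1,rcond=None)[0]
    p,q=c1+ab[0]*d1,c2+ab[1]*d2; return (p+q)/2,np.linalg.norm(p-q)
def load(f): return cv2.imread(f)[:,:,::-1].copy()
E
cat > a.py <<'E'
from h import *
for n in ("top","scene"):
    im=load(f"pics/{n}0.png"); hsv=cv2.cvtColor(im,cv2.COLOR_RGB2HSV); H,S,V=[hsv[...,i].astype(int) for i in range(3)]
    print(n,"cam at",cam(n)[2].round(3))
    red=(((H<6)|(H>172))&(S>150)&(V>50)).astype(np.uint8)
    blk=((V<60)).astype(np.uint8)
    for nm,m in (("red",red),("blk",blk)):
        k,l,st,ce=cv2.connectedComponentsWithStats(m)
        for i in range(1,k):
            if 150<st[i,4]<8000:
                mm=(l==i).astype(np.uint8); cs=max(cv2.findContours(mm,0,1)[0],key=len)
                r=cv2.minAreaRect(cs)
                print(nm,st[i],ce[i].round(1),"rect",np.round(r[0],1),np.round(r[1],1),round(r[2],1), cv2.boxPoints(r).round(1).tolist())
E
python3 a.py
```

```text
top cam at [ 0.532 -0.019  1.01 ]
red [ 433  241   87   47 2482] [476.1 264. ] rect [476.1 263.9] [30.5 82.1] 76.8 [[432.70001220703125, 258.5], [512.5999755859375, 239.6999969482422], [519.5999755859375, 269.29998779296875], [439.70001220703125, 288.1000061035156]]
red [175 270  37  67 716] [191.5 303.3] rect [192.9 303.7] [13.5 70.2] 20.3 [[174.39999389648438, 334.29998779296875], [198.8000030517578, 268.5], [211.39999389648438, 273.20001220703125], [187.0, 339.0]]
blk [476  71 164   8 345] [563.7  74.4] rect [557.5  74.6] [  2.5 163.1] 88.1 [[476.0, 76.0], [639.0, 70.5999984741211], [639.0999755859375, 73.0999984741211], [476.0, 78.5]]
blk [ 358   75  119   49 1607] [412.3 113.5] rect [411.6 112.7] [121.   45.9] 14.8 [[347.20001220703125, 119.4000015258789], [359.0, 75.0], [476.0, 106.0], [464.20001220703125, 150.39999389648438]]
blk [395  80  50  10 226] [419.5  84.9] rect [419.5  84.4] [ 8.1 49.2] 88.6 [[394.79998779296875, 80.9000015258789], [444.0, 79.80000305175781], [444.20001220703125, 87.9000015258789], [395.0, 89.0999984741211]]
blk [ 255  107   96   96 3098] [305.5 145.9
[... 4392 characters left out ...]
0.10000610351562, 289.70001220703125], [155.89999389648438, 296.20001220703125]]
blk [343 271  24  24 468] [354.2 282.9] rect [354.5 282.5] [23. 23.] 90.0 [[343.0, 271.0], [366.0, 271.0], [366.0, 294.0], [343.0, 294.0]]
blk [  89  277  120   76 2012] [161.7 320.9] rect [149.8 298.2] [123.6  55.1] 35.5 [[83.5, 284.79998779296875], [115.5, 239.89999389648438], [216.0, 311.70001220703125], [184.0, 356.6000061035156]]
blk [ 227  284  106   97 2889] [274.2 331.7] rect [279.5 332. ] [ 96. 105.] 90.0 [[227.0, 284.0], [332.0, 284.0], [332.0, 380.0], [227.0, 380.0]]
blk [ 46 375  27  35 361] [ 59.1 392.5] rect [ 64.5 392.5] [25.5 28.3] 45.0 [[45.5, 393.5], [65.5, 373.5], [83.5, 391.5], [63.5, 411.5]]
```

```bash
python3 - <<'E'
import cv2
im=cv2.imread("pics/top0.png")
cv2.imwrite("pics/c1.png",cv2.resize(im[165:385,0:280],None,fx=2.8,fy=2.7,interpolation=cv2.INTER_CUBIC))
im=cv2.imread("pics/scene0.png")
cv2.imwrite("pics/c2.png",cv2.resize(im[200:430,370:640],None,fx=2.8,fy=2.6,interpolation=cv2.INTER_CUBIC))
E
```

```text
(no output)
```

View pics/c1.png

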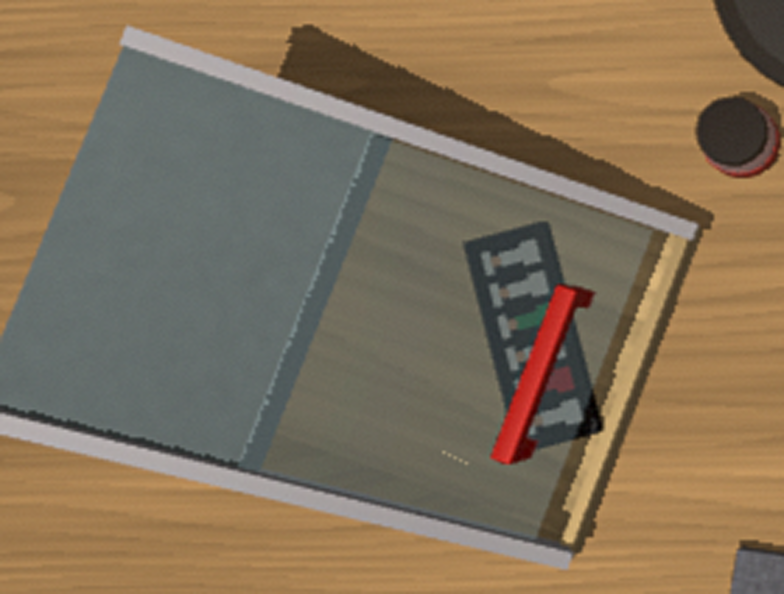

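View pics/c2.png

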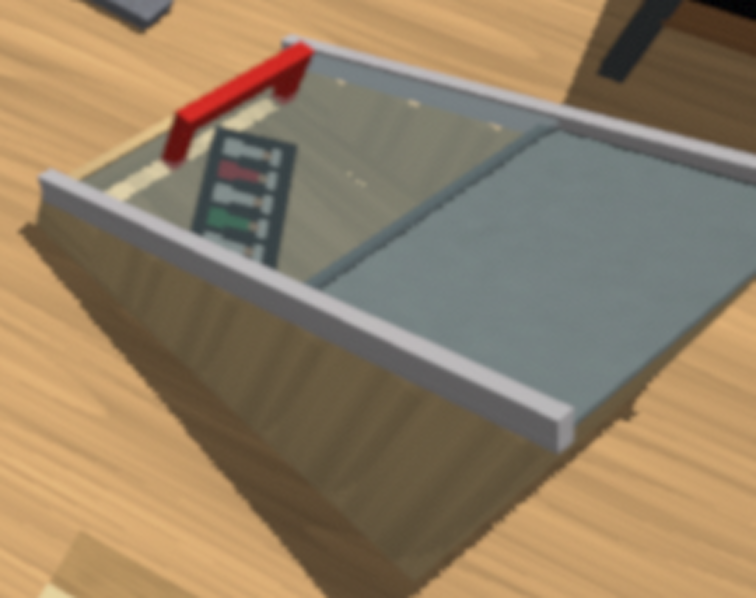

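```bash
python3 - <<'E'
from h import *
def pr(nm,uv,z,n="top"):
    P=onplane(n,uv,z)[:,:2]; c=P.mean(0); e=[P[(i+1)%4]-P[i] for i in range(4)]
    L=[np.linalg.norm(v) for v in e]; i=int(np.argmax(L)); print(nm,n,c.round(4),np.round(L,3),"ang long",[round(np.degrees(np.arctan2(v[1],v[0]))%180,1) for v in e])
pr("red",[[432.7,258.5],[512.6,239.7],[519.6,269.3],[439.7,288.1]],.021)
pr("plain",[[307.8,280.9],[314.9,252.2],[392.1,271.5],[384.9,300.2]],.015)
pr("red",[[191.5,187.5],[197.1,167.2],[261.7,185.3],[256.1,205.5]],.021,"scene")
pr("plain",[[283.3,213],[300.2,193.8],[351.2,238.5],[334.4,257.7]],.015,"scene")
# bar: top ends
E=onplane("top",[[181,336.6],[205,271]],.117); print("bar ends top-cam",E.round(4),"centre",E.mean(0).round(4),np.linalg.norm(E[1]-E[0]),np.degrees(np.arctan2(*(E[1]-E[0])[1::-1])))
E
s=1; python3 - <<'E'
E
```

```text
red top [ 0.5673 -0.305 ] [0.161 0.059 0.16  0.059] ang long [np.float64(101.9), np.float64(9.9), np.float64(101.9), np.float64(10.8)]
plain top [ 0.5492 -0.0585] [0.058 0.157 0.058 0.156] ang long [np.float64(164.8), np.float64(74.6), np.float64(163.9), np.float64(74.7)]
red scene [ 0.573  -0.3034] [0.075 0.179 0.069 0.17 ] ang long [np.float64(34.1), np.float64(101.9), np.float64(28.1), np.float64(102.8)]
plain scene [ 0.5532 -0.0583] [0.073 0.181 0.065 0.172] ang long [np.float64(4.1), np.float64(72.7), np.float64(178.7), np.float64(74.7)]
bar ends top-cam [[0.4482 0.2454 0.117 ]
 [0.5626 0.2027 0.117 ]] centre [0.5054 0.224  0.117 ] 0.12207660599153503 -20.487669429272113
```

```bash
python3 - <<'E'
from h import *
s=robot.sense(); R=Rq(s["eef_rot"]); print("tool axes cols\n",R.round(3)); print("z ang",np.degrees(np.arctan2(R[1,2],R[0,2])),"q1,q6 deg",np.degrees(s["q"][[0,5]]))
# bar in scene: triangulate ends (top edge mid)
im=load("pics/scene0.png")
for nm,a,b in (("bar centre",(193,303.6),(456,237)),("pig lid",(262,213.5),(354.5,283)),):
    c1,d1=rays("top",a);c2,d2=rays("scene",b); print(nm,*tri(c1,d1[0],c2,d2[0]))
print("cup",onplane("top",[[463,180]],.1),"cup px brush tips",onplane("top",[[490,146]],.18),"drink cap",onplane("top",[[398,162]],.2),"pig",onplane("top",[[262,213.5]],.07))
# box front wall ends (rails' front ends)  
print("rail front", onplane("top",[[248,248],[203,370]],.06), "rail back", onplane("top",[[46,180]],.2))
# picture panel corners in crop -> px
c=np.array([[465,243],[547,222],[602,430],[520,447]],float)/[2.8,2.7]+[0,165]
P=onplane("top",c,.021); print("pic",P.round(3),P.mean(0).round(4))
E
```

```text
tool axes cols
 [[-0.001  0.903  0.43 ]
 [ 0.002  0.43  -0.903]
 [-1.     0.    -0.002]]
z ang -64.51702470099595 q1,q6 deg [-71.8395484   82.67749279]
bar centre [0.50528184 0.22654489 0.10692156] 0.0007529935599078058
pig lid [0.67169126 0.10721187 0.05942748] 0.00024264624164876952
cup [[ 0.71772435 -0.2661533   0.1       ]] cup px brush tips [[ 0.75776339 -0.29202114  0.18      ]] drink cap [[ 0.72999616 -0.13496001  0.2       ]] pig [[0.67007732 0.10591718 0.07      ]]
rail front [[0.60618604 0.13470784 0.06      ]
 [0.38068582 0.22096738 0.06      ]] rail back [[0.71613701 0.44590219 0.2       ]]
pic [[0.599 0.304 0.021]
 [0.613 0.246 0.021]
 [0.462 0.207 0.021]
 [0.451 0.265 0.021]] [0.5312 0.2553 0.021 ]
```

Call:
send_rows:
  deltas:
    - {"y": 0.038}
    - {"y": 0.038}
    - {"y": 0.038,"z": -0.001}
    - {"y": 0.038,"z": -0.001}
    - {"y": 0.038,"z": -0.001}

```text
validation failed for argument at $.de...
```

Call:
send_rows:
  deltas:
    - {"y": 0.038}
    - {"y": 0.038}
    - {"y": 0.038,"z": -0.001}
    - {"y": 0.038,"z": -0.001}
    - {"y": 0.038}

```text
validation failed for argument at $.de...
```

Call:
send_rows:
  deltas:
    - {"x": 0.01,"twist": -0.121}
    - {"x": 0.01,"twist": -0.121}
    - {"x": 0.01,"twist": -0.121}
    - {"x": 0.01,"twist": -0.121}
    - {"x": 0.01,"twist": -0.121}

```text
validation failed for argument at $.de...
```

Call:
send_rows:
  deltas:
    - {"x": 0.01,"twist": -0.121}
    - {"x": 0.01,"twist": -0.121}
    - {"x": 0.01,"twist": -0.121}
    - {"x": 0.01,"twist": -0.121}
    - {"x": 0.01,"twist": -0.121}

```text
validation failed for argument at $.de...
```

Call:
send_rows:
  deltas:
    - {"twist": -0.124}
    - {}

```text
validation failed for argument at $.de...
```

Call:
send_rows:
  deltas:
    - {"x": 0,"y": 0.038,"z": 0,"twist": 0,"grip": 0.085}
    - {"x": 0,"y": 0.038,"z": 0,"twist": 0,"grip": 0.085}
    - {"x": 0,"y": 0.038,"z": -0.001,"twist": 0,"grip": 0.085}
    - {"x": 0,"y": 0.038,"z": -0.001,"twist": 0,"grip": 0.085}
    - {"x": 0,"y": 0.038,"z": -0.001,"twist": 0,"grip": 0.085}
  grip_force: 40

```text
clock: 0.52
tcp_pos: [0.3972, -0.3883, 0.2417]
eef_rot: [0.598, 0.378, 0.598, -0.377]
wrist_force: [0.1, -0.1, 0.1]
finger_gap: 0.0847
```

Call:
send_rows:
  deltas:
    - {"x": 0,"y": 0.038,"z": 0,"twist": 0,"grip": 0.085}
    - {"x": 0,"y": 0.038,"z": 0,"twist": 0,"grip": 0.085}
    - {"x": 0,"y": 0.038,"z": -0.001,"twist": 0,"grip": 0.085}
    - {"x": 0,"y": 0.038,"z": -0.001,"twist": 0,"grip": 0.085}
    - {"x": 0,"y": 0.038,"z": 0,"twist": 0,"grip": 0.085}

```text
clock: 0.93
tcp_pos: [0.568, -0.3044, 0.2416]
eef_rot: [0.598, 0.377, 0.598, -0.377]
wrist_force: [0.4, 0.5, 0.3]
finger_gap: 0.0849
```

Call:
send_rows:
  deltas:
    - {"x": 0.01,"y": 0,"z": 0,"twist": -0.121,"grip": 0.085}
    - {"x": 0.01,"y": 0,"z": 0,"twist": -0.121,"grip": 0.085}
    - {"x": 0.01,"y": 0,"z": 0,"twist": -0.121,"grip": 0.085}
    - {"x": 0.01,"y": 0,"z": 0,"twist": -0.121,"grip": 0.085}
    - {"x": 0.01,"y": 0,"z": 0,"twist": -0.121,"grip": 0.085}

```text
clock: 1.35
tcp_pos: [0.5666, -0.3055, 0.1908]
eef_rot: [0.683, 0.18, 0.684, -0.18]
wrist_force: [0.1, -0.0, 0.7]
finger_gap: 0.085
```

Call:
send_rows:
  deltas:
    - {"x": 0.01,"y": 0,"z": 0,"twist": -0.121,"grip": 0.085}
    - {"x": 0.01,"y": 0,"z": 0,"twist": -0.121,"grip": 0.085}
    - {"x": 0.01,"y": 0,"z": 0,"twist": -0.121,"grip": 0.085}
    - {"x": 0.01,"y": 0,"z": 0,"twist": -0.121,"grip": 0.085}
    - {"x": 0.01,"y": 0,"z": 0,"twist": -0.121,"grip": 0.085}

```text
clock: 1.77
tcp_pos: [0.5663, -0.3056, 0.1409]
eef_rot: [0.706, -0.031, 0.707, 0.032]
wrist_force: [-0.6, 0.3, -0.4]
finger_gap: 0.0849
```

Call:
send_rows:
  deltas:
    - {"x": 0,"y": 0,"z": 0,"twist": -0.124,"grip": 0.085}
    - {"x": 0,"y": 0,"z": 0,"twist": 0,"grip": 0.085}

```text
clock: 1.93
tcp_pos: [0.5657, -0.3052, 0.1401]
eef_rot: [0.702, -0.073, 0.704, 0.075]
wrist_force: [0.5, 0.1, 0.7]
finger_gap: 0.0846
```

```bash
cat > w.py <<'E'
import sys
from h import *
import pickle
n=sys.argv[1]
s=robot.sense(); im=robot.read_camera("wrist"); cv2.imwrite(f"pics/{n}.png",im[:,:,::-1]); pickle.dump({k:np.array(v) for k,v in s.items()},open(f"pics/{n}.pkl","wb"))
R=Rq(s["eef_rot"]); print(s["clock"],s["tcp_pos"],"zang",np.degrees(np.arctan2(R[1,2],R[0,2])),"tilt",R[2,1:],s["joint_vel"].round(3))
E
python3 w.py w_base
```

```text
1.9333 [ 0.56574476 -0.30519243  0.14013332] zang 12.034951544556181 tilt [ 0.00282977 -0.00269955] [-0.002 -0.012  0.026  0.002  0.     0.166]
```

View pics/w_base.png

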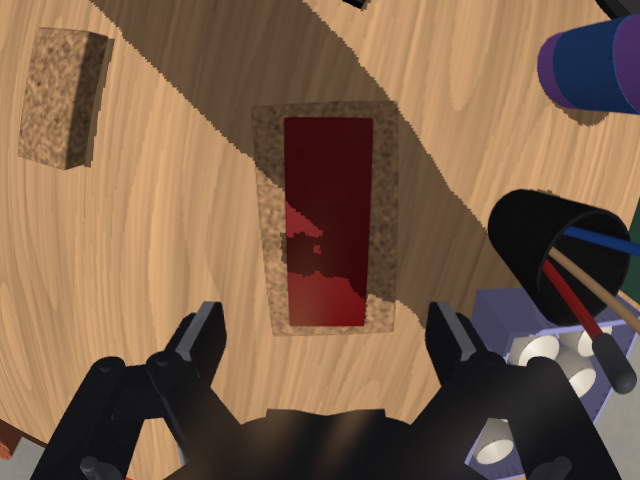

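```bash
cat > m.py <<'E'
from h import *
import pickle
def panel(n,z,mask_fn,seed,dark=None,show=True):
    """pose of panel top from wrist image n; seed = world xy near the centre"""
    im=load(f"pics/{n}.png"); s=pickle.load(open(f"pics/{n}.pkl","rb"))
    hsv=cv2.cvtColor(im,cv2.COLOR_RGB2HSV).astype(int)
    m=mask_fn(hsv[...,0],hsv[...,1],hsv[...,2],im.astype(int)).astype(np.uint8)
    m=cv2.morphologyEx(m,cv2.MORPH_CLOSE,np.ones((7,7),np.uint8)); m=cv2.morphologyEx(m,cv2.MORPH_OPEN,np.ones((5,5),np.uint8))
    k,l,st,ce=cv2.connectedComponentsWithStats(m)
    uv=proj("wrist",[seed[0],seed[1],z],s)[0]
    i=l[int(round(uv[1])),int(round(uv[0]))]
    if i==0: i=1+int(np.argmin([np.hypot(*(ce[j]-uv)) if st[j,4]>3000 else 1e9 for j in range(1,k)]))
    mm=(l==i).astype(np.uint8)
    cs=max(cv2.findContours(mm,cv2.RETR_EXTERNAL,cv2.CHAIN_APPROX_NONE)[0],key=len)[:,0,:]
    P=onplane("wrist",cs,z,s)[:,:2]
    r=cv2.minAreaRect((P*1000).astype(np.float32)); c=np.array(r[0]); B=cv2.boxPoints(r)
    # refine: fit lines by side with trimmed points
    e=B[1]-B[0]; f=B[2]-B[1]
    lng,sh=(e,f) if np.linalg.norm(e)>np.linalg.norm(f) else (f,e)
    a=lng/np.linalg.norm(lng); b=np.array([-a[1],a[0]]); L,S=np.linalg.norm(lng)/2,np.linalg.norm(sh)/2
    q=(P*1000-c); u,v=q@a,q@b; out={}
    lines=[]
    for nm,sel,t,w in (("+s",(abs(v-S)<4)&(abs(u)<L-8),u,v),("-s",(abs(v+S)<4)&(abs(u)<L-8),u,v),("+l",(abs(u-L)<4)&(abs(v)<S-5),v,u),("-l",(abs(u+L)<4)&(abs(v)<S-5),v,u)):
        tt,ww=t[sel],w[sel]
        for _ in range(4):
            p=np.polyfit(tt,ww,1); rr=abs(ww-np.polyval(p,tt)); k=rr<max(0.6,2*np.median(rr)); tt,ww=tt[k],ww[k]
        lines.append((p,len(tt)))
    (p1,n1),(p2,n2),(p3,n3),(p4,n4)=lines
    sl=(p1[0]+p2[0])/2; cv_=(p1[1]+p2[1])/2; cu=(p3[1]+p4[1])/2
    C=(c+cu*a+cv_*b)/1000; ang=np.degrees(np.arctan2(a[1],a[0])+np.arctan(sl))%180
    R=Rq(s["eef_rot"]); rel=R.T@(np.array([*C,z])-s["tcp_pos"])
    if show: print(n,"centre",C.round(4),"long ang",round(ang,2),"W",round(p1[1]-p2[1],1),"L",round(p3[1]-p4[1],1),"slopes deg",np.degrees([p1[0],p2[0],p3[0],p4[0]]).round(2),"n",n1,n2,n3,n4,"in tool",rel.round(4))
    vis=im[:,:,::-1].copy(); d=np.array([np.cos(np.radians(ang)),np.sin(np.radians(ang))]); nn=np.array([-d[1],d[0]])
    Q=np.array([[*(C+x*.08*d+y*.03*nn),z] for x,y in ((1,1),(1,-1),(-1,-1),(-1,1))])
    cv2.polylines(vis,[proj("wrist",Q,s).round().astype(int)],True,(0,255,0),1); cv2.imwrite(f"pics/{n}_v.png",vis)
    return C,ang
RED=lambda H,S,V,I:((H<7)|(H>172))&(S>185)&(V>30)
BLK=lambda H,S,V,I:V<48
E
python3 - <<'E'
from m import *
panel("w_base",.021,RED,(.567,-.305))
E
```

```text
w_base centre [ 0.5666 -0.304 ] long ang 101.75 W 58.2 L 157.6 slopes deg [-0.03 -0.13  1.18 -0.33] n 187 96 34 73 in tool [0.1191 0.0006 0.0014]
```

View pics/w_base_v.png

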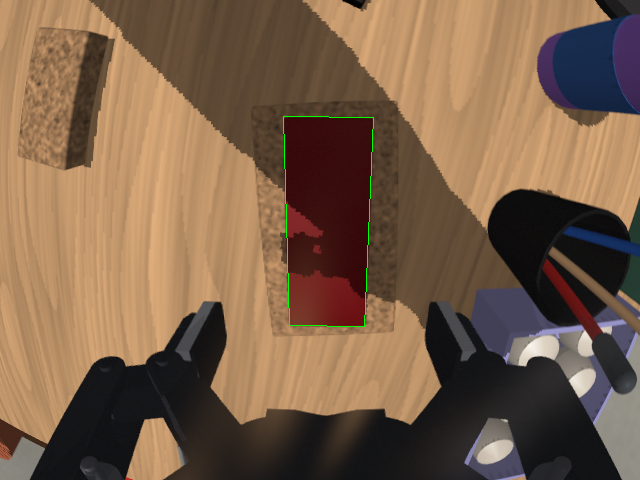

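Call:
send_rows:
  deltas:
    - {"x": 0,"y": 0.04,"z": 0.006,"twist": 0,"grip": 0.085}
    - {"x": 0,"y": 0.041,"z": 0.006,"twist": 0,"grip": 0.085}
    - {"x": 0,"y": 0.041,"z": 0.006,"twist": 0,"grip": 0.085}
    - {"x": 0,"y": 0.041,"z": 0.006,"twist": 0,"grip": 0.085}
    - {"x": 0,"y": 0.041,"z": 0.006,"twist": 0,"grip": 0.085}

```text
clock: 2.4
tcp_pos: [0.5539, -0.0986, 0.1429]
eef_rot: [0.704, -0.072, 0.703, 0.072]
wrist_force: [1.0, 0.4, 0.7]
finger_gap: 0.0848
```

Call:
send_rows:
  deltas:
    - {"x": 0,"y": 0.041,"z": 0.005,"twist": 0,"grip": 0.085}
    - {"x": 0.002,"y": 0,"z": 0,"twist": 0.119,"grip": 0.085}
    - {"x": 0.002,"y": 0,"z": 0,"twist": 0.119,"grip": 0.085}
    - {"x": 0.001,"y": 0,"z": 0,"twist": 0.119,"grip": 0.085}
    - {"x": 0.001,"y": 0,"z": 0,"twist": 0.119,"grip": 0.085}

```text
clock: 2.82
tcp_pos: [0.5506, -0.0584, 0.1368]
eef_rot: [0.701, 0.097, 0.7, -0.097]
wrist_force: [-0.1, -0.0, -0.1]
finger_gap: 0.0848
```

Call:
send_rows:
  deltas:
    - {"x": 0,"y": 0,"z": 0,"twist": 0,"grip": 0.085}

```text
clock: 2.9
tcp_pos: [0.5505, -0.0587, 0.1366]
eef_rot: [0.701, 0.096, 0.7, -0.096]
wrist_force: [-0.1, -0.3, -0.7]
finger_gap: 0.085
```

```bash
python3 w.py w_plain; python3 - <<'E'
from m import *
panel("w_plain",.015,BLK,(.549,-.0585))
E
```

```text
2.9 [ 0.55051087 -0.05869836  0.13659382] zang -15.606726639770933 tilt [1.99104633e-05 4.63628984e-04] [-0.006  0.001  0.005  0.003 -0.001 -0.173]
w_plain centre [ 0.5481 -0.0568] long ang 74.85 W 58.6 L 157.2 slopes deg [ 0.25 -0.08 -2.12  0.76] n 130 186 23 32 in tool [ 0.1216  0.0011 -0.0029]
```

View pics/w_plain_v.png

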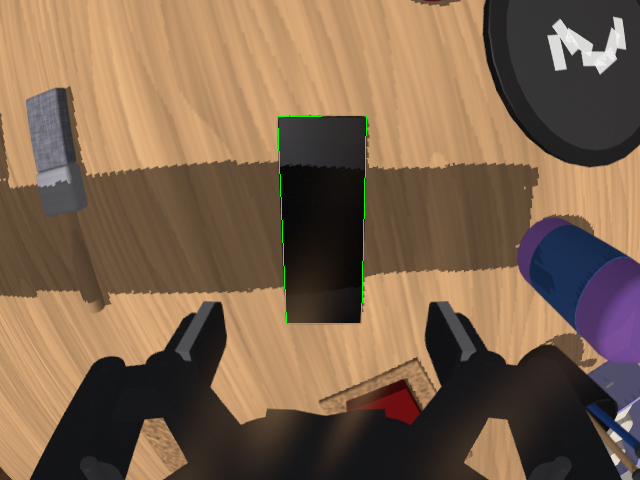

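Call:
send_rows:
  deltas:
    - {"x": 0.03,"y": 0.001,"z": -0.003,"twist": -0.008,"grip": 0.085}
    - {"x": 0.04,"y": 0,"z": 0,"twist": 0,"grip": 0.085}
    - {"x": 0.03,"y": 0,"z": 0,"twist": 0,"grip": 0.085}
    - {"x": 0.015,"y": 0,"z": 0,"twist": 0,"grip": 0.085}

```text
clock: 3.28
tcp_pos: [0.5447, -0.0567, 0.0169]
eef_rot: [0.699, 0.091, 0.703, -0.091]
wrist_force: [-0.2, -0.4, -1.1]
finger_gap: 0.0851
```

Call:
send_rows:
  deltas:
    - {"x": 0.005,"y": 0,"z": 0,"twist": 0,"grip": 0.08}
    - {"x": 0.003,"y": 0,"z": 0,"twist": 0,"grip": 0.075}
    - {"x": 0,"y": 0,"z": 0,"twist": 0,"grip": 0.07}

```text
clock: 3.53
tcp_pos: [0.5484, -0.0574, 0.0139]
eef_rot: [0.701, 0.092, 0.701, -0.092]
wrist_force: [-0.2, 0.8, 0.0]
finger_gap: 0.0702
```

Call:
send_rows:
  deltas:
    - {"x": 0.002,"y": 0,"z": 0,"twist": 0,"grip": 0.066}
    - {"x": 0,"y": 0,"z": 0,"twist": 0,"grip": 0.05}
    - {"x": 0,"y": 0,"z": 0,"twist": 0,"grip": 0.05}
    - {"x": 0,"y": 0,"z": 0,"twist": 0,"grip": 0.05}
  grip_force: 40

```text
clock: 3.87
tcp_pos: [0.5497, -0.0576, 0.0135]
eef_rot: [0.703, 0.091, 0.7, -0.092]
wrist_force: [0.7, -0.7, 4.0]
finger_gap: 0.0586
```

```bash
python3 w.py w_g1
```

```text
3.8667 [ 0.54967    -0.05763683  0.01350206] zang -14.891306327932103 tilt [0.00010873 0.00427593] [ 0.001 -0.    -0.001 -0.001  0.    -0.001]
```

View pics/w_g1.png

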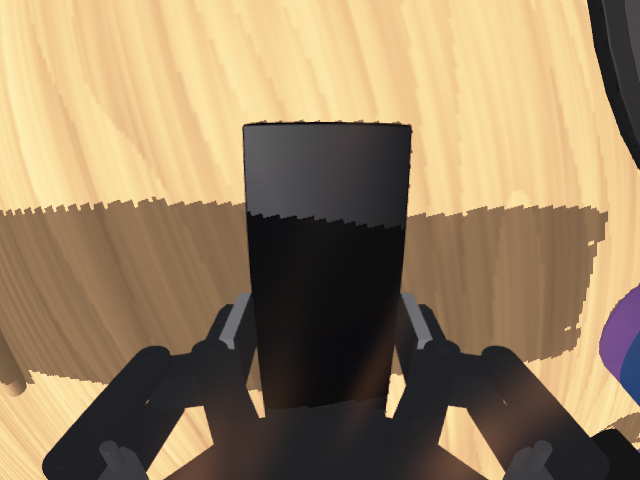

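```bash
cat > held.py <<'E'
import sys
from m import *
def held(n,ztop,rows,thr=70):
    im=load(f"pics/{n}.png"); s=pickle.load(open(f"pics/{n}.pkl","rb")); g=im.max(2).astype(int); R=Rq(s["eef_rot"])
    Ls,Rs=[],[]
    for r in rows:
        d=np.abs(np.diff(g[r].astype(int))); x0=326
        # walk out from centre to first pixel brighter than thr jump
        li=x0
        while li>0 and g[r,li]<thr: li-=1
        ri=x0
        while ri<639 and g[r,ri]<thr: ri+=1
        Ls.append((li+.5,r)); Rs.append((ri-.5,r))
    tl=(onplane("wrist",Ls,ztop,s)-s["tcp_pos"])@R; tr=(onplane("wrist",Rs,ztop,s)-s["tcp_pos"])@R
    pl=np.polyfit(tl[:,1],tl[:,2],1); pr=np.polyfit(tr[:,1],tr[:,2],1)
    print(n,"z left/right edges at y=0",pl[1].round(4),pr[1].round(4),"mid",((pl[1]+pr[1])/2).round(4),"W",(pr[1]-pl[1]).round(4),"slopes deg",np.degrees([pl[0],pr[0]]).round(2))
    col=[]
    for c in range(270,390,10):
        r=250
        while r>0 and g[r,c]<thr: r-=1
        col.append((c,r+.5))
    te=(onplane("wrist",col,ztop,s)-s["tcp_pos"])@R
    p=np.polyfit(te[:,2],te[:,1],1); print(" far end y",np.median(te[:,1]).round(4),"-> centre y",(np.median(te[:,1])-.08).round(4),"slope",np.degrees(p[0]).round(2), te[:,1].round(4))
E
python3 - <<'E'
from held import *
im=load("pics/w_g1.png"); print(im[100:150:4,330].max(1)); print(im[180,230:260].max(1),im[180,395:425].max(1))
held("w_g1",.015,range(135,290,5),110)
E
```

```text
[252 252 251 250 249 247  49  69  69  69  70  70  70]
[250 249 248 248 248 247 247 247 247 247 247 248 248 237 170  56  88  89
  90  90  90  89  90  89  90  90  89  90  90  90] [ 39  37  39  39  37  39  38  37  37  36  35  35  32  20 229 245 245 244
 244 243 243 242 241 240 239 238 237 236 236 235]
w_g1 z left/right edges at y=0 -0.0308 0.0291 mid -0.0008 W 0.0599 slopes deg [0.74 0.1 ]
 far end y 0.0803 -> centre y 0.0003 slope -0.12 [0.0802 0.0805 0.08   0.0803 0.0803 0.0803 0.0803 0.0803 0.08   0.0804
 0.0801 0.0802]
```

Call:
send_rows:
  deltas:
    - {"x": -0.01,"y": 0,"z": 0,"twist": 0,"grip": 0.05}
    - {"x": -0.03,"y": 0,"z": 0,"twist": 0,"grip": 0.05}
    - {"x": -0.03,"y": 0,"z": 0,"twist": 0,"grip": 0.05}
    - {"x": -0.02,"y": 0,"z": 0,"twist": 0,"grip": 0.05}

```text
clock: 4.25
tcp_pos: [0.5478, -0.0572, 0.1036]
eef_rot: [0.701, 0.092, 0.701, -0.092]
wrist_force: [0.8, -0.6, -0.9]
finger_gap: 0.0584
```

Call:
send_rows:
  deltas:
    - {"x": 0,"y": -0.02,"z": 0.007,"twist": 0,"grip": 0.05}
    - {"x": 0,"y": -0.038,"z": 0.013,"twist": 0,"grip": 0.05}
    - {"x": 0,"y": -0.039,"z": 0.013,"twist": 0,"grip": 0.05}
    - {"x": 0,"y": -0.039,"z": 0.013,"twist": 0,"grip": 0.05}
    - {"x": 0,"y": -0.039,"z": 0.013,"twist": 0,"grip": 0.05}

```text
clock: 4.67
tcp_pos: [0.5591, -0.2426, 0.1011]
eef_rot: [0.701, 0.092, 0.702, -0.091]
wrist_force: [1.8, -0.3, -1.8]
finger_gap: 0.0583
```

Call:
send_rows:
  deltas:
    - {"x": 0,"y": -0.038,"z": 0.013,"twist": 0,"grip": 0.05}
    - {"x": 0,"y": -0.02,"z": 0.008,"twist": -0.117,"grip": 0.05}
    - {"x": 0,"y": 0,"z": 0,"twist": -0.117,"grip": 0.05}
    - {"x": 0,"y": 0,"z": 0,"twist": -0.117,"grip": 0.05}
    - {"x": 0,"y": 0,"z": 0,"twist": -0.117,"grip": 0.05}

```text
clock: 5.08
tcp_pos: [0.5642, -0.3033, 0.1004]
eef_rot: [0.702, -0.074, 0.704, 0.076]
wrist_force: [-0.2, 0.7, -1.4]
finger_gap: 0.0585
```

Call:
send_rows:
  deltas:
    - {"x": 0.02,"y": 0,"z": 0,"twist": 0,"grip": 0.05}
    - {"x": 0.02,"y": 0,"z": 0,"twist": 0,"grip": 0.05}
    - {"x": 0,"y": 0,"z": 0,"twist": 0,"grip": 0.05}

```text
clock: 5.33
tcp_pos: [0.5617, -0.3007, 0.0559]
eef_rot: [0.7, -0.071, 0.706, 0.076]
wrist_force: [-1.6, 0.6, -3.8]
finger_gap: 0.0585
```

```bash
cat > go.py <<'E'
import sys
from h import *
# go.py x y z zang : remaining tool-frame shift
s=robot.sense(); R=Rq(s["eef_rot"]); za=np.degrees(np.arctan2(R[1,2],R[0,2]))
x,y,z,t=map(float,sys.argv[1:5]); d=R.T@(np.array([x,y,z])-s["tcp_pos"]); tw=-np.radians((t-za+180)%360-180)
print("clk",s["clock"],"tcp",s["tcp_pos"].round(4),"zang",za.round(2),"tilt",R[2,1:].round(4),"F",s["wrist_force"].round(1),"gap",round(s["finger_gap"],4)); print("shift",d.round(4),"twist",tw.round(4))
E
python3 go.py .5675 -.3041 .035 11.95; python3 w.py w_h1
```

```text
clk 5.3333 tcp [ 0.5617 -0.3007  0.0559] zang 11.91 tilt [ 0.0075 -0.0071] F [-1.6  0.6 -3.8] gap 0.0585
shift [ 0.0208 -0.0047  0.0051] twist -0.0007
5.3333 [ 0.56174446 -0.30067424  0.05590237] zang 11.911210262242571 tilt [ 0.00745823 -0.00713961] [ 0.003 -0.013  0.028  0.059  0.     0.002]
```

View pics/w_h1.png

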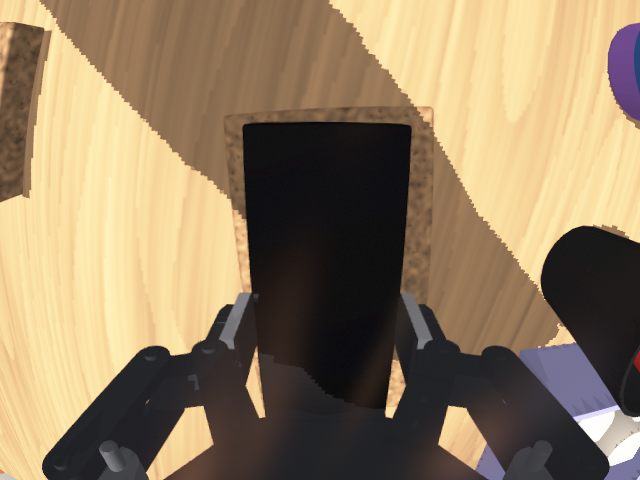

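Call:
send_rows:
  deltas:
    - {"x": 0.008,"y": -0.002,"z": 0.002,"twist": 0,"grip": 0.05}
    - {"x": 0,"y": 0,"z": 0,"twist": 0,"grip": 0.05}
    - {"x": 0,"y": 0,"z": 0,"twist": 0,"grip": 0.05}

```text
clock: 5.63
tcp_pos: [0.5679, -0.3047, 0.0539]
eef_rot: [0.703, -0.074, 0.703, 0.073]
wrist_force: [-0.3, -0.1, -1.1]
finger_gap: 0.0584
```

```bash
python3 go.py .5675 -.3041 .035 11.95
```

```text
clk 5.6333 tcp [ 0.5679 -0.3047  0.0539] zang 11.92 tilt [-0.0004  0.0004] F [-0.3 -0.1 -1.1] gap 0.0584
shift [ 0.0189  0.0006 -0.0003] twist -0.0005
```

```bash
python3 - <<'E'
from held import *
held("w_h1",.0559+.0015,range(135,290,5),45)
E
```

```text
w_h1 z left/right edges at y=0 -0.0294 0.0293 mid -0.0001 W 0.0588 slopes deg [0.07 0.47]
 far end y 0.0804 -> centre y 0.0004 slope -0.06 [0.0804 0.0803 0.0802 0.0805 0.0805 0.0805 0.0805 0.0805 0.0802 0.0802
 0.0803 0.0804]
```

Call:
send_rows:
  deltas:
    - {"x": 0.008,"y": 0,"z": 0,"twist": 0,"grip": 0.05}
    - {"x": 0.006,"y": 0.0005,"z": 0,"twist": 0,"grip": 0.05}
    - {"x": 0.002,"y": 0,"z": 0,"twist": 0,"grip": 0.05}
    - {"x": 0,"y": 0,"z": 0,"twist": 0,"grip": 0.05}

```text
clock: 5.97
tcp_pos: [0.5666, -0.3034, 0.036]
eef_rot: [0.703, -0.073, 0.704, 0.074]
wrist_force: [-0.1, -0.4, -1.6]
finger_gap: 0.059
```

```bash
python3 go.py .5675 -.3041 .035 11.95
```

```text
clk 5.9667 tcp [ 0.5666 -0.3034  0.036 ] zang 11.92 tilt [ 0.0017 -0.0017] F [-0.1 -0.4 -1.6] gap 0.059
shift [ 0.001  -0.0009  0.0007] twist -0.0005
```

Call:
send_rows:
  deltas:
    - {"x": 0,"y": 0,"z": 0,"twist": 0,"grip": 0.05}
    - {"x": 0,"y": 0,"z": 0,"twist": 0,"grip": 0.05}

```text
clock: 6.13
tcp_pos: [0.5675, -0.304, 0.0374]
eef_rot: [0.703, -0.073, 0.703, 0.073]
wrist_force: [0.1, 0.1, -2.0]
finger_gap: 0.0584
```

```bash
python3 go.py .5668 -.3044 .035 12.0
```

```text
clk 6.1333 tcp [ 0.5675 -0.304   0.0374] zang 11.92 tilt [-0.0001  0.0001] F [ 0.1  0.1 -2. ] gap 0.0584
shift [ 0.0024 -0.0002 -0.0008] twist -0.0014
```

Call:
send_rows:
  deltas:
    - {"x": 0.0015,"y": 0,"z": -0.0007,"twist": -0.001,"grip": 0.05}
    - {"x": 0,"y": 0,"z": 0,"twist": 0,"grip": 0.05}
    - {"x": 0.0005,"y": 0,"z": 0,"twist": 0,"grip": 0.05}
    - {"x": 0,"y": 0,"z": 0,"twist": 0,"grip": 0.05}

```text
clock: 6.47
tcp_pos: [0.5668, -0.3042, 0.0353]
eef_rot: [0.703, -0.074, 0.703, 0.074]
wrist_force: [0.5, -0.1, -2.8]
finger_gap: 0.0588
```

```bash
python3 go.py .5668 -.3044 .035 12.0
```

```text
clk 6.4667 tcp [ 0.5668 -0.3042  0.0353] zang 11.97 tilt [-0.0001  0.0001] F [ 0.5 -0.1 -2.8] gap 0.0588
shift [ 0.0003 -0.0002 -0.    ] twist -0.0005
```

Call:
send_rows:
  deltas:
    - {"x": 0.0006,"y": 0,"z": 0,"twist": 0,"grip": 0.05}
    - {"x": 0,"y": 0,"z": 0,"twist": 0,"grip": 0.05}

```text
clock: 6.63
tcp_pos: [0.5668, -0.3042, 0.0347]
eef_rot: [0.703, -0.074, 0.703, 0.074]
wrist_force: [-0.4, 0.6, -1.9]
finger_gap: 0.0582
```

Call:
send_rows:
  deltas:
    - {"x": 0.0006,"y": 0,"z": 0,"twist": 0,"grip": 0.05}
    - {"x": 0,"y": 0,"z": 0,"twist": 0,"grip": 0.05}

```text
clock: 6.8
tcp_pos: [0.5668, -0.3042, 0.0346]
eef_rot: [0.703, -0.074, 0.703, 0.074]
wrist_force: [0.0, 0.4, 1.2]
finger_gap: 0.0586
```

Call:
send_rows:
  deltas:
    - {"x": 0,"y": 0,"z": 0,"twist": 0,"grip": 0.065}
    - {"x": 0,"y": 0,"z": 0,"twist": 0,"grip": 0.075}
    - {"x": 0,"y": 0,"z": 0,"twist": 0,"grip": 0.085}
    - {"x": 0,"y": 0,"z": 0,"twist": 0,"grip": 0.085}

```text
clock: 7.13
tcp_pos: [0.5669, -0.3042, 0.0342]
eef_rot: [0.703, -0.074, 0.703, 0.074]
wrist_force: [-0.3, -0.7, -0.1]
finger_gap: 0.085
```

Call:
send_rows:
  deltas:
    - {"x": -0.01,"y": 0,"z": 0,"twist": 0,"grip": 0.085}
    - {"x": -0.03,"y": 0,"z": 0,"twist": 0,"grip": 0.085}
    - {"x": -0.04,"y": 0,"z": 0,"twist": 0,"grip": 0.085}
    - {"x": -0.04,"y": 0,"z": 0,"twist": 0,"grip": 0.085}
    - {"x": 0,"y": 0,"z": 0,"twist": 0,"grip": 0.085}

```text
clock: 7.55
tcp_pos: [0.571, -0.307, 0.1662]
eef_rot: [0.708, -0.078, 0.698, 0.07]
wrist_force: [0.6, -0.5, 2.4]
finger_gap: 0.085
```

```bash
python3 w.py w_p1; python3 - <<'E'
from m import *
panel("w_p1",.036,BLK,(.567,-.304))
E
```

```text
7.55 [ 0.57102073 -0.3069952   0.16616042] zang 11.980807555840487 tilt [-0.01295791  0.01242526] [ 0.001  0.025 -0.076 -0.091  0.     0.   ]
w_p1 centre [ 0.5669 -0.3033] long ang 101.68 W 58.4 L 157.5 slopes deg [-0.24  0.15  0.47 -0.06] n 180 156 24 72 in tool [ 0.13    0.0061 -0.0049]
```

View pics/w_p1_v.png

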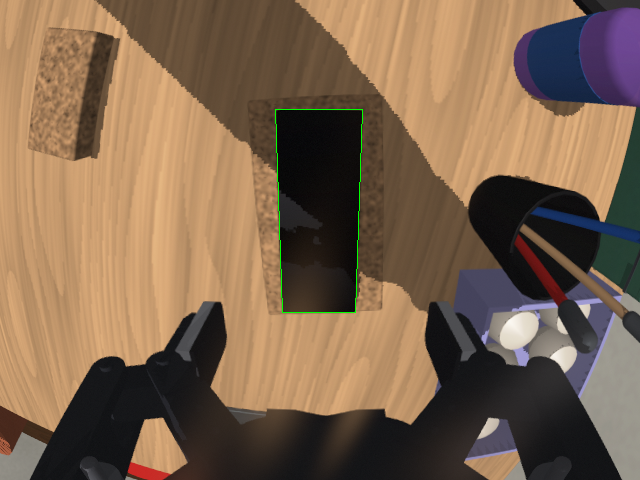

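Call:
send_rows:
  deltas:
    - {"x": 0,"y": 0.03,"z": 0.003,"twist": 0,"grip": 0.085}
    - {"x": 0,"y": 0.041,"z": 0.004,"twist": 0,"grip": 0.085}
    - {"x": 0,"y": 0.041,"z": 0.004,"twist": 0,"grip": 0.085}
    - {"x": 0,"y": 0.041,"z": 0.004,"twist": 0,"grip": 0.085}
    - {"x": -0.01,"y": 0.04,"z": 0.004,"twist": 0,"grip": 0.085}

```text
clock: 8.02
tcp_pos: [0.5431, -0.1092, 0.1615]
eef_rot: [0.702, -0.073, 0.705, 0.074]
wrist_force: [0.6, 0.5, 0.6]
finger_gap: 0.0853
```

Call:
send_rows:
  deltas:
    - {"x": -0.01,"y": 0.04,"z": 0.004,"twist": 0,"grip": 0.085}
    - {"x": -0.01,"y": 0.04,"z": 0.004,"twist": 0,"grip": 0.085}
    - {"x": 0,"y": 0.041,"z": 0.004,"twist": 0,"grip": 0.085}
    - {"x": 0,"y": 0.041,"z": 0.004,"twist": 0,"grip": 0.085}
    - {"x": 0,"y": 0.041,"z": 0.004,"twist": 0,"grip": 0.085}

```text
clock: 8.43
tcp_pos: [0.5221, 0.0932, 0.1844]
eef_rot: [0.703, -0.074, 0.703, 0.074]
wrist_force: [0.8, 0.7, -0.1]
finger_gap: 0.085
```

Call:
send_rows:
  deltas:
    - {"x": 0,"y": 0.041,"z": 0.004,"twist": 0,"grip": 0.085}
    - {"x": 0,"y": 0.041,"z": 0.003,"twist": 0,"grip": 0.085}
    - {"x": 0,"y": 0.04,"z": 0.002,"twist": -0.11,"grip": 0.07}
    - {"x": 0,"y": 0,"z": 0,"twist": -0.112,"grip": 0.06}
    - {"x": 0,"y": 0,"z": 0,"twist": -0.112,"grip": 0.05}

```text
clock: 8.85
tcp_pos: [0.505, 0.2153, 0.1837]
eef_rot: [0.68, -0.193, 0.68, 0.193]
wrist_force: [0.5, 0.1, 0.4]
finger_gap: 0.0512
```

Call:
send_rows:
  deltas:
    - {"x": 0,"y": 0,"z": 0,"twist": -0.112,"grip": 0.05}
    - {"x": 0,"y": 0,"z": 0,"twist": -0.112,"grip": 0.05}
    - {"x": 0,"y": 0,"z": 0,"twist": -0.112,"grip": 0.05}
    - {"x": 0,"y": 0,"z": 0,"twist": -0.112,"grip": 0.05}
    - {"x": 0,"y": 0,"z": 0,"twist": -0.112,"grip": 0.05}

```text
clock: 9.27
tcp_pos: [0.5059, 0.2126, 0.1838]
eef_rot: [0.601, -0.372, 0.601, 0.372]
wrist_force: [-0.1, 0.3, 0.1]
finger_gap: 0.0498
```

Call:
send_rows:
  deltas:
    - {"x": 0,"y": 0,"z": 0,"twist": -0.11,"grip": 0.05}
    - {"x": 0,"y": 0,"z": 0,"twist": 0,"grip": 0.05}
    - {"x": 0,"y": 0,"z": 0,"twist": 0,"grip": 0.05}

```text
clock: 9.52
tcp_pos: [0.506, 0.2125, 0.1838]
eef_rot: [0.581, -0.402, 0.582, 0.402]
wrist_force: [0.3, -0.4, 0.2]
finger_gap: 0.0501
```

```bash
python3 go.py .505 .225 .1 69.5; python3 w.py w_bar
```

```text
clk 9.5167 tcp [0.506  0.2125 0.1838] zang 69.34 tilt [ 0.0005 -0.0003] F [ 0.3 -0.4  0.2] gap 0.0501
shift [0.0838 0.0053 0.0114] twist -0.0027
9.5167 [0.50599053 0.21252324 0.1838341 ] zang 69.34317107464302 tilt [ 0.00050542 -0.00032854] [ 0.002 -0.001  0.004  0.002  0.001  0.005]
```

View pics/w_bar.png

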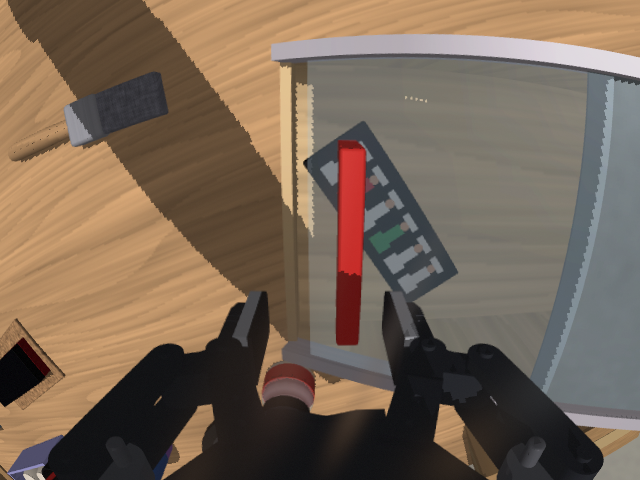

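```bash
python3 - <<'E'
from m import *
s=pickle.load(open("pics/w_bar.pkl","rb")); im=load("pics/w_bar.png"); hsv=cv2.cvtColor(im,cv2.COLOR_RGB2HSV).astype(int)
m=((hsv[...,0]<7)|(hsv[...,0]>172))&(hsv[...,1]>180); m[:,:330]=0;m[:,380:]=0
e=[]
for r in range(165,335,10):
    c=np.where(m[r])[0]; e.append((r,c.min()-.5,c.max()+.5))
e=np.array(e); R=Rq(s["eef_rot"])
for z in (.117,):
    l=(onplane("wrist",e[:,[1,0]],z,s)-s["tcp_pos"])@R; r=(onplane("wrist",e[:,[2,0]],z,s)-s["tcp_pos"])@R
    print("bar z edges in tool",l[::4,2].round(4),r[::4,2].round(4),"slopes",np.degrees(np.polyfit(l[:,1],l[:,2],1)[0]),np.degrees(np.polyfit(r[:,1],r[:,2],1)[0]))
rows=np.where(m[:,345:360].any(1))[0]; print(rows.min(),rows.max())
print("ends y",((onplane("wrist",[[350,150],[350,142],[347,345]],.117,s)-s["tcp_pos"])@R).round(4))
P=onplane("wrist",[[305,162],[363,122],[457,270],[400,305]],.021,s); print("pic",P.round(4),P.mean(0).round(4), [np.linalg.norm(P[(i+1)%4]-P[i]).round(3) for i in range(4)],[np.degrees(np.arctan2(*(P[(i+1)%4]-P[i])[1::-1])).round(1) for i in range(4)])
W=onplane("wrist",[[284,62],[302,340],[284,345]],.05,s);print("front wall",W.round(3))
E
```

```text
bar z edges in tool [0.0083 0.0085 0.0082 0.0086 0.0084] [0.0223 0.0223 0.0225 0.0223 0.0223] slopes 0.03943369486124674 0.1721771030185805
141 344
ends y [[ 0.0669  0.0627  0.0144]
 [ 0.0669  0.067   0.0143]
 [ 0.0668 -0.0611  0.0154]]
pic [[0.4606 0.2136 0.021 ]
 [0.4466 0.2677 0.021 ]
 [0.5975 0.3072 0.021 ]
 [0.612  0.2475 0.021 ]] [0.5292 0.259  0.021 ] [np.float64(0.056), np.float64(0.156), np.float64(0.061), np.float64(0.155)] [np.float64(104.5), np.float64(14.7), np.float64(-76.4), np.float64(-167.4)]
front wall [[0.385 0.229 0.05 ]
 [0.597 0.158 0.05 ]
 [0.597 0.141 0.05 ]]
```

Call:
send_rows:
  deltas:
    - {"x": 0,"y": 0.001,"z": 0.0155,"twist": -0.002,"grip": 0.045}
    - {"x": 0.03,"y": 0,"z": 0,"twist": 0,"grip": 0.045}
    - {"x": 0.03,"y": 0,"z": 0,"twist": 0,"grip": 0.045}
    - {"x": 0.02,"y": 0,"z": 0,"twist": 0,"grip": 0.045}
    - {"x": 0,"y": 0,"z": 0,"twist": 0,"grip": 0.03}

```text
clock: 9.98
tcp_pos: [0.5087, 0.2257, 0.1003]
eef_rot: [0.579, -0.403, 0.583, 0.403]
wrist_force: [-0.0, -0.5, -0.1]
finger_gap: 0.0341
```

Call:
send_rows:
  deltas:
    - {"x": 0,"y": 0,"z": 0,"twist": 0,"grip": 0.02}
    - {"x": 0,"y": 0,"z": 0,"twist": 0,"grip": 0.005}
    - {"x": 0,"y": 0,"z": 0,"twist": 0,"grip": 0.005}
    - {"x": 0,"y": 0,"z": 0,"twist": 0,"grip": 0.005}
  grip_force: 30

```text
clock: 10.32
tcp_pos: [0.5097, 0.2264, 0.1045]
eef_rot: [0.58, -0.403, 0.582, 0.403]
wrist_force: [-3.8, -4.4, -0.3]
finger_gap: 0.0139
```

```bash
python3 go.py .5105 .2272 .104 69.5
```

```text
clk 10.3167 tcp [0.5097 0.2264 0.1045] zang 69.51 tilt [ 0.0013 -0.0029] F [-3.8 -4.4 -0.3] gap 0.0139
shift [ 0.0005 -0.0004  0.0011] twist 0.0001
```

Call:
send_rows:
  deltas:
    - {"x": -0.004,"y": 0,"z": 0.009,"twist": 0,"grip": 0.005}
    - {"x": -0.007,"y": 0,"z": 0.015,"twist": 0,"grip": 0.005}
    - {"x": -0.007,"y": 0,"z": 0.015,"twist": 0,"grip": 0.005}
    - {"x": -0.007,"y": 0,"z": 0.015,"twist": 0,"grip": 0.005}
    - {"x": -0.007,"y": 0,"z": 0.015,"twist": 0,"grip": 0.005}

```text
clock: 10.73
tcp_pos: [0.5344, 0.2911, 0.1368]
eef_rot: [0.58, -0.404, 0.582, 0.402]
wrist_force: [-2.0, -6.2, 0.0]
finger_gap: 0.0138
```

Call:
send_rows:
  deltas:
    - {"x": -0.007,"y": 0,"z": 0.015,"twist": 0,"grip": 0.005}
    - {"x": -0.007,"y": 0,"z": 0.015,"twist": 0,"grip": 0.005}
    - {"x": -0.007,"y": 0,"z": 0.015,"twist": 0,"grip": 0.005}
    - {"x": -0.007,"y": 0,"z": 0.015,"twist": 0,"grip": 0.005}
    - {"x": -0.007,"y": 0,"z": 0.015,"twist": 0,"grip": 0.005}

```text
clock: 11.15
tcp_pos: [0.5611, 0.3613, 0.1719]
eef_rot: [0.58, -0.404, 0.582, 0.402]
wrist_force: [-1.3, -5.8, -0.7]
finger_gap: 0.0137
```

```bash
python3 go.py .570 .3876 .1845 69.5
```

```text
clk 11.15 tcp [0.5611 0.3613 0.1719] zang 69.47 tilt [-0.0009 -0.0033] F [-1.3 -5.8 -0.7] gap 0.0137
shift [-0.0127  0.0009  0.0277] twist -0.0004
```

Call:
send_rows:
  deltas:
    - {"x": -0.006,"y": 0,"z": 0.013,"twist": 0,"grip": 0.005}
    - {"x": -0.0045,"y": 0,"z": 0.01,"twist": 0,"grip": 0.005}
    - {"x": -0.003,"y": 0,"z": 0.006,"twist": 0,"grip": 0.005}
    - {"x": 0,"y": 0,"z": 0,"twist": 0,"grip": 0.005}
    - {"x": 0,"y": 0,"z": 0,"twist": 0,"grip": 0.005}

```text
clock: 11.57
tcp_pos: [0.566, 0.3746, 0.1788]
eef_rot: [0.57, -0.407, 0.594, 0.396]
wrist_force: [-11.3, -31.8, -4.7]
finger_gap: 0.0136
```

```bash
python3 go.py .570 .3876 .1845 69.5; python3 -c "
import numpy as np
from h import *
p=robot.sense()['tcp_pos']-np.array([.5097,.2264,.1045]);print(np.linalg.norm(p),p)"
```

```text
clk 11.5667 tcp [0.566  0.3746 0.1788] zang 69.21 tilt [ 0.0053 -0.0372] F [-11.3 -31.8  -4.7] gap 0.0136
shift [-0.0062  0.0009  0.0133] twist -0.005
0.17511421542455918 [0.05633043 0.14823633 0.07428231]
```

Call:
send_rows:
  deltas:
    - {"x": 0.003,"y": 0,"z": -0.007,"twist": 0,"grip": 0.005}

```text
clock: 11.65
tcp_pos: [0.5661, 0.3746, 0.1787]
eef_rot: [0.575, -0.405, 0.588, 0.399]
wrist_force: [-3.0, -8.1, 2.9]
finger_gap: 0.0131
```

```bash
python3 w.py w_up; python3 - <<'E'
from h import *
im=robot.read_camera("scene"); cv2.imwrite("pics/scene1.png",im[:,:,::-1])
cv2.imwrite("pics/scene1c.png",cv2.resize(im[80:440,340:640,::-1],None,fx=2,fy=1.6))
s=robot.sense(); print(s["tcp_pos"],s["wrist_force"],s["q"].round(3))
E
```

```text
11.65 [0.56607694 0.37460269 0.17866675] zang 69.31347375073197 tilt [ 0.00372153 -0.01962281] [-0.061 -0.246 -0.334 -0.279  0.133 -0.086]
[0.56611477 0.3746713  0.17875094] [ -5.45137226 -18.20534149  -3.86633491] [ 0.49   0.479  0.489  1.597 -0.01   0.852]
```

View pics/w_up.png

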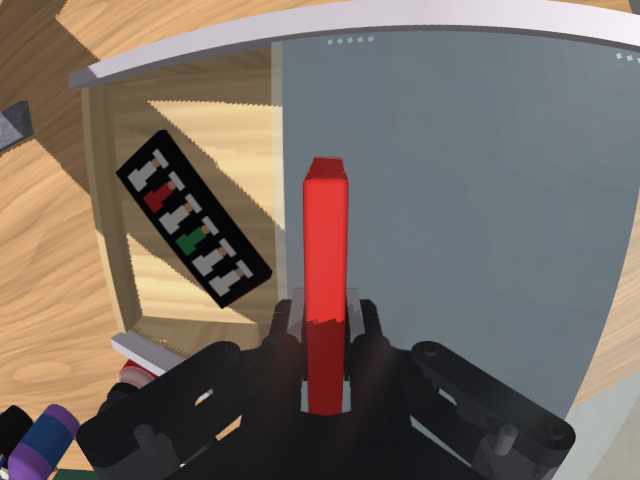

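View pics/scene1c.png

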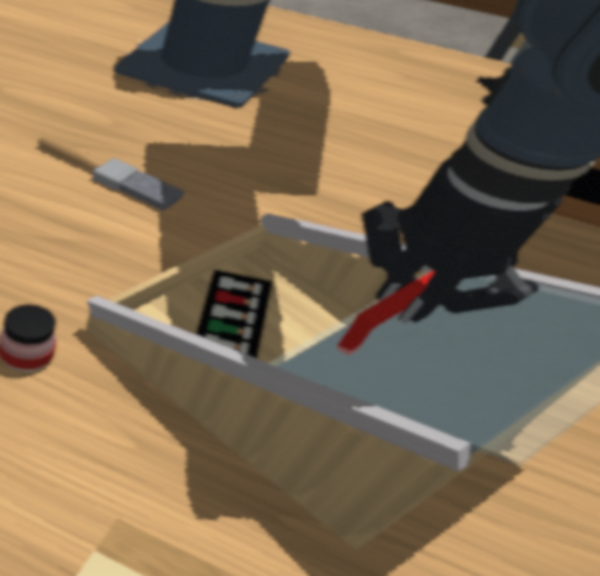

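Call:
send_rows:
  deltas:
    - {"x": 0.0015,"y": 0,"z": -0.004,"twist": 0,"grip": 0.005}
    - {"x": 0,"y": 0,"z": 0,"twist": 0,"grip": 0.005}

```text
clock: 11.92
tcp_pos: [0.5662, 0.3747, 0.1787]
eef_rot: [0.578, -0.404, 0.584, 0.401]
wrist_force: [-3.1, -9.7, -2.8]
finger_gap: 0.0134
```

Call:
send_rows:
  deltas:
    - {"x": 0.001,"y": 0,"z": -0.002,"twist": 0,"grip": 0.005}
    - {"x": 0,"y": 0,"z": 0,"twist": 0,"grip": 0.02}
    - {"x": 0,"y": 0,"z": 0,"twist": 0,"grip": 0.035}
    - {"x": 0,"y": 0,"z": 0,"twist": 0,"grip": 0.045}
    - {"x": -0.02,"y": 0,"z": 0,"twist": 0,"grip": 0.045}

```text
clock: 12.33
tcp_pos: [0.5646, 0.3773, 0.1948]
eef_rot: [0.578, -0.403, 0.583, 0.404]
wrist_force: [-0.0, 0.2, -0.2]
finger_gap: 0.0447
```

Call:
send_rows:
  deltas:
    - {"x": -0.03,"y": 0,"z": 0,"twist": 0,"grip": 0.045}
    - {"x": -0.02,"y": 0,"z": 0,"twist": 0,"grip": 0.045}
    - {"x": 0,"y": 0,"z": -0.03,"twist": 0,"grip": 0.06}
    - {"x": 0,"y": 0,"z": -0.04,"twist": 0,"grip": 0.085}

```text
clock: 12.67
tcp_pos: [0.5443, 0.315, 0.2509]
eef_rot: [0.582, -0.405, 0.577, 0.405]
wrist_force: [0.6, -0.9, 0.1]
finger_gap: 0.0676
```

```bash
python3 go.py .529 .259 .14 104.5; python3 w.py w_pic0
```

```text
clk 12.6667 tcp [0.5443 0.315  0.2509] zang 69.84 tilt [-0.004   0.0059] F [ 0.6 -0.9  0.1] gap 0.0676
shift [ 0.1105 -0.0045 -0.0584] twist -0.6049
12.6667 [0.54426668 0.31495665 0.25085365] zang 69.84371038542231 tilt [-0.00396987  0.00585748] [-0.569 -1.169 -1.517 -0.299 -0.032 -0.539]
```

View pics/w_pic0.png

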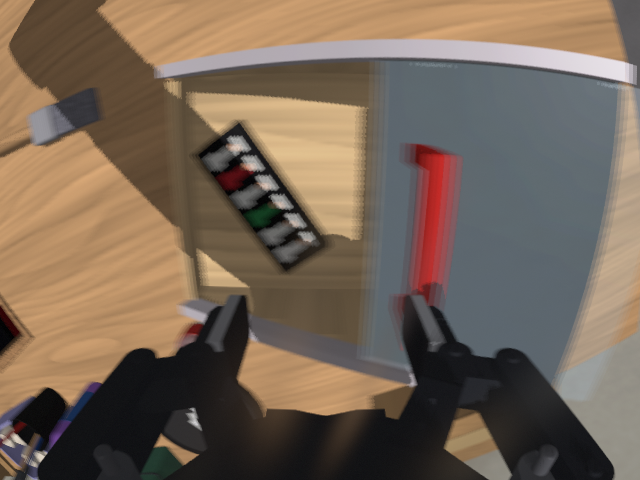

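Call:
send_rows:
  deltas:
    - {"x": 0,"y": 0,"z": -0.03,"twist": 0,"grip": 0.085}
    - {"x": 0,"y": -0.002,"z": -0.025,"twist": -0.121,"grip": 0.085}
    - {"x": 0.02,"y": 0,"z": 0,"twist": -0.121,"grip": 0.085}
    - {"x": 0.03,"y": 0,"z": 0,"twist": -0.121,"grip": 0.085}
    - {"x": 0.03,"y": 0,"z": 0,"twist": -0.121,"grip": 0.085}

```text
clock: 13.13
tcp_pos: [0.5264, 0.2603, 0.1711]
eef_rot: [-0.468, 0.533, -0.463, -0.531]
wrist_force: [-0.1, 0.9, -0.0]
finger_gap: 0.0848
```

Call:
send_rows:
  deltas:
    - {"x": 0.02,"y": 0,"z": 0,"twist": -0.121,"grip": 0.085}
    - {"x": 0.007,"y": 0,"z": 0,"twist": 0,"grip": 0.085}
    - {"x": 0,"y": 0,"z": 0,"twist": 0,"grip": 0.085}
    - {"x": 0,"y": 0,"z": 0,"twist": 0,"grip": 0.085}

```text
clock: 13.47
tcp_pos: [0.5252, 0.2601, 0.1432]
eef_rot: [-0.435, 0.558, -0.434, -0.558]
wrist_force: [0.4, 0.6, 1.1]
finger_gap: 0.0848
```

```bash
python3 go.py .529 .259 .14 104.5; python3 w.py w_pic1
```

```text
clk 13.4667 tcp [0.5252 0.2601 0.1432] zang 104.15 tilt [-0.0013  0.0004] F [0.4 0.6 1.1] gap 0.0848
shift [ 0.0032 -0.0034 -0.002 ] twist -0.0061
13.4667 [0.52520659 0.26008922 0.14315412] zang 104.15333648139102 tilt [-0.00125709  0.00041702] [-0.001 -0.015  0.038  0.002 -0.002 -0.011]
```

View pics/w_pic1.png

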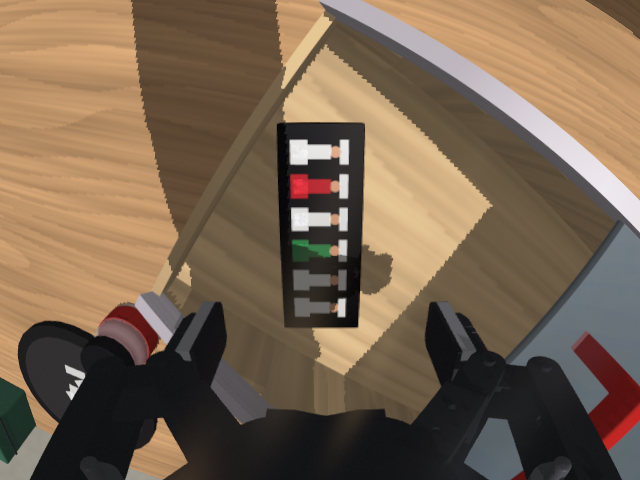

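```bash
python3 - <<'E'
from m import *
panel("w_pic1",.021,BLK,(.529,.259))
E
```

```text
w_pic1 centre [0.5301 0.2592] long ang 14.32 W 58.2 L 157.6 slopes deg [-0.15 -0.11  0.49  0.75] n 134 183 37 59 in tool [ 0.1222 -0.0044 -0.0021]
```

View pics/w_pic1_v.png

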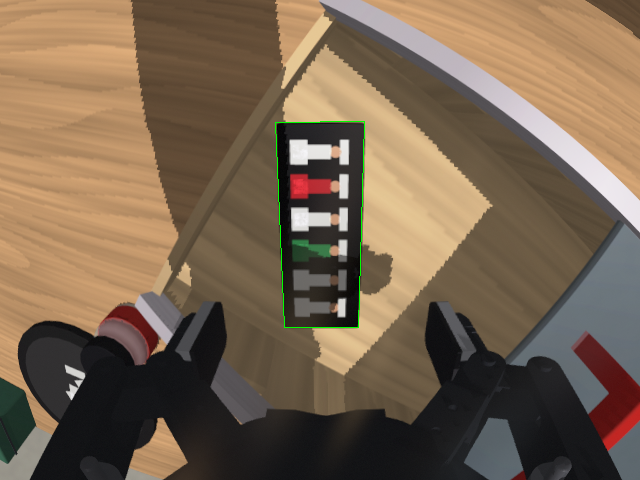

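Call:
send_rows:
  deltas:
    - {"x": 0.02,"y": -0.0044,"z": -0.002,"twist": -0.003,"grip": 0.085}
    - {"x": 0.035,"y": 0,"z": 0,"twist": 0,"grip": 0.085}
    - {"x": 0.03,"y": 0,"z": 0,"twist": 0,"grip": 0.085}
    - {"x": 0.02,"y": 0,"z": 0,"twist": 0,"grip": 0.085}
    - {"x": 0.007,"y": 0,"z": 0,"twist": 0,"grip": 0.085}

```text
clock: 13.93
tcp_pos: [0.5285, 0.2585, 0.0282]
eef_rot: [0.433, -0.558, 0.434, 0.559]
wrist_force: [-0.6, 0.6, -0.5]
finger_gap: 0.0848
```

Call:
send_rows:
  deltas:
    - {"x": 0.003,"y": 0,"z": 0,"twist": 0,"grip": 0.08}
    - {"x": 0.003,"y": 0,"z": 0,"twist": 0,"grip": 0.075}
    - {"x": 0,"y": 0,"z": 0,"twist": 0,"grip": 0.07}
    - {"x": 0,"y": 0,"z": 0,"twist": 0,"grip": 0.068}

```text
clock: 14.27
tcp_pos: [0.5313, 0.2593, 0.0265]
eef_rot: [-0.434, 0.56, -0.432, -0.558]
wrist_force: [0.2, -0.5, -0.8]
finger_gap: 0.068
```

```bash
python3 go.py .5301 .2592 .0205 104.32
```

```text
clk 14.2667 tcp [0.5313 0.2593 0.0265] zang 104.44 tilt [-0.004   0.0004] F [ 0.2 -0.5 -0.8] gap 0.068
shift [0.006  0.0012 0.0002] twist 0.0021
```

Call:
send_rows:
  deltas:
    - {"x": 0.003,"y": 0,"z": 0,"twist": 0,"grip": 0.068}
    - {"x": 0.0025,"y": 0,"z": 0,"twist": 0,"grip": 0.066}
    - {"x": 0,"y": 0,"z": 0,"twist": 0,"grip": 0.066}
    - {"x": 0,"y": 0,"z": 0,"twist": 0,"grip": 0.066}

```text
clock: 14.6
tcp_pos: [0.5294, 0.2586, 0.0185]
eef_rot: [0.433, -0.559, 0.433, 0.559]
wrist_force: [0.2, -0.4, 0.6]
finger_gap: 0.0657
```

```bash
python3 go.py .5301 .2592 .0205 104.32
```

```text
clk 14.6 tcp [0.5294 0.2586 0.0185] zang 104.45 tilt [0.0003 0.    ] F [ 0.2 -0.4  0.6] gap 0.0657
shift [-0.002  -0.0008  0.0004] twist 0.0022
```

Call:
send_rows:
  deltas:
    - {"x": -0.0015,"y": 0,"z": 0,"twist": 0.002,"grip": 0.066}
    - {"x": 0,"y": 0,"z": 0,"twist": 0,"grip": 0.06}
    - {"x": 0,"y": 0,"z": 0,"twist": 0,"grip": 0.05}
    - {"x": 0,"y": 0,"z": 0,"twist": 0,"grip": 0.05}
    - {"x": 0,"y": 0,"z": 0,"twist": 0,"grip": 0.05}
  grip_force: 40

```text
clock: 15.02
tcp_pos: [0.5301, 0.2588, 0.0209]
eef_rot: [-0.434, 0.559, -0.433, -0.558]
wrist_force: [-0.5, -0.3, 3.0]
finger_gap: 0.0587
```

```bash
python3 go.py .5301 .2592 .0205 104.32; python3 w.py w_g2;  python3 - <<'E'
from held import *
held("w_g2",.021,range(135,290,5),110)
im=load("pics/w_g2.png"); print(im[180,230:260].max(1),im[180,395:425].max(1))
E
```

```text
clk 15.0167 tcp [0.5301 0.2588 0.0209] zang 104.34 tilt [-0.0012  0.    ] F [-0.5 -0.3  3. ] gap 0.0587
shift [ 0.0004 -0.0001  0.0003] twist 0.0003
15.0167 [0.53005653 0.25884142 0.02087875] zang 104.33501267649363 tilt [-1.22455678e-03  4.87216739e-05] [ 0.001  0.001  0.002  0.001 -0.    -0.001]
w_g2 z left/right edges at y=0 -0.008 0.0137 mid 0.0028 W 0.0218 slopes deg [-3.31  2.  ]
 far end y 0.031 -> centre y -0.049 slope 6.17 [0.0505 0.0509 0.0309 0.0309 0.031  0.031  0.031  0.031  0.031  0.031
 0.0309 0.0793]
[116 117 117 117 117 118 117 118 118 117 116 117 116 107  74   7  11  11
   9  10  10  10  10   9  12  11  12   8   9  12] [ 45  45  45  47  44  46  46  47  47  47  45  32  68 229 241 240 239 239
 238 236 234 233 231 230 229 227 226 226 226 227]
```

View pics/w_g2.png

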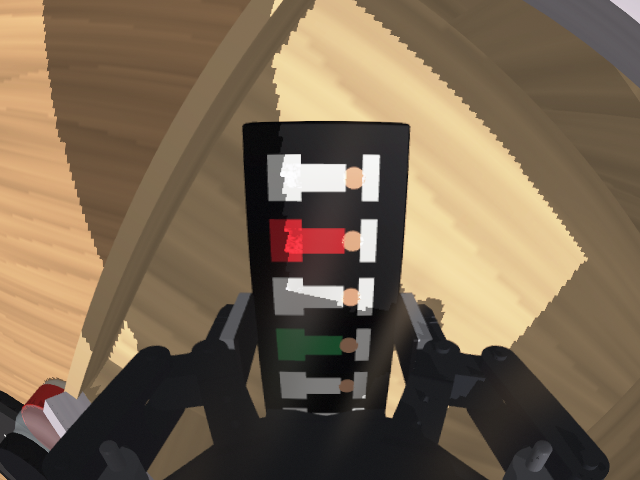

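```bash
cat > held2.py <<'E'
from m import *
def held2(n,dz,thr,rows=range(140,285,5)):
    im=load(f"pics/{n}.png"); s=pickle.load(open(f"pics/{n}.pkl","rb")); g=im.max(2).astype(int); R=Rq(s["eef_rot"]); z=s["tcp_pos"][2]+dz
    L,Rr=[],[]
    for r in rows:
        k=np.interp(r,[130,410],[0,1]); x=int(256+12*k)
        while g[r,x]<thr and x>200: x-=1
        L.append((x+.5,r)); x=int(398-22*k)
        while g[r,x]<thr and x<450: x+=1
        Rr.append((x-.5,r))
    T=[]
    for c in range(262,392,8):
        r=142
        while g[r,c]<thr and r>100: r-=1
        T.append((c,r+.5))
    f=lambda q:(onplane("wrist",q,z,s)-s["tcp_pos"])@R
    l,r,t=f(L),f(Rr),f(T)
    def fit(a,b):
        for _ in range(4):
            p=np.polyfit(a,b,1); e=abs(b-np.polyval(p,a)); k=e<=max(3e-4,2*np.median(e)); a,b=a[k],b[k]
        return p,len(a)
    pl,nl=fit(l[:,1],l[:,2]); pr,nr=fit(r[:,1],r[:,2]); pt,nt=fit(t[:,2],t[:,1])
    print(n,"z edges",pl[1].round(4),pr[1].round(4),"mid",((pl[1]+pr[1])/2).round(4),"slopes",np.degrees([pl[0],pr[0],pt[0]]).round(2),"n",nl,nr,nt,"centre y",(pt[1]-.08).round(4))
E
python3 - <<'E'
from held2 import *
held2("w_g1",.0015,110); held2("w_g2",.0,56); held2("w_h1",.0015,45)
E
```

```text
w_g1 z edges -0.0285 0.0315 mid 0.0015 slopes [ 0.81  0.08 -0.14] n 29 29 17 centre y -0.001
w_g2 z edges -0.0281 0.031 mid 0.0015 slopes [ 0.09  0.2  -0.26] n 29 29 17 centre y -0.0008
w_h1 z edges -0.0278 0.031 mid 0.0016 slopes [ 0.1   0.43 -0.19] n 29 29 17 centre y -0.0011
```

```bash
for i in 1 2; do python3 - <<'E'
from held2 import *
from held import held
print(robot.camera_model("wrist")["tool_from_camera"][:3,3],robot.camera_model("wrist")["cx"])
held2("w_h1",.0015,45); held("w_h1",.0574,range(135,290,5),45)
E
done
```

```text
[-0.1313318   0.08282155  0.0015788 ] 325.33410537540993
w_h1 z edges -0.0278 0.031 mid 0.0016 slopes [ 0.1   0.43 -0.19] n 29 29 17 centre y -0.0011
w_h1 z left/right edges at y=0 -0.0278 0.031 mid 0.0016 W 0.0588 slopes deg [0.07 0.47]
 far end y 0.0789 -> centre y -0.0011 slope -0.06 [0.0789 0.0788 0.0787 0.079  0.079  0.079  0.079  0.079  0.0787 0.0788
 0.0788 0.0789]
[-0.1313318   0.08282155  0.0015788 ] 325.33410537540993
w_h1 z edges -0.0278 0.031 mid 0.0016 slopes [ 0.1   0.43 -0.19] n 29 29 17 centre y -0.0011
w_h1 z left/right edges at y=0 -0.0278 0.031 mid 0.0016 W 0.0588 slopes deg [0.07 0.47]
 far end y 0.0789 -> centre y -0.0011 slope -0.06 [0.0789 0.0788 0.0787 0.079  0.079  0.079  0.079  0.079  0.0787 0.0788
 0.0788 0.0789]
```

```bash
sed -i 's/    m=robot.camera_model(n)\n//' h.py; python3 - <<'E'
t=open('h.py').read(); t=t.replace("m=robot.camera_model(n)","m=s['model'] if (s is not None and 'model' in s) else robot.camera_model(n)"); open('h.py','w').write(t)
t=open('w.py').read(); t=t.replace("pickle.dump({k:np.array(v) for k,v in s.items()}","pickle.dump({**{k:np.array(v) for k,v in s.items()},'model':robot.camera_model('wrist')}"); open('w.py','w').write(t)
E
cat w.py | sed -n 5,6p
```

```text
s=robot.sense(); im=robot.read_camera("wrist"); cv2.imwrite(f"pics/{n}.png",im[:,:,::-1]); pickle.dump({**{k:np.array(v) for k,v in s.items()},'model':robot.camera_model('wrist')},open(f"pics/{n}.pkl","wb"))
R=Rq(s["eef_rot"]); print(s["clock"],s["tcp_pos"],"zang",np.degrees(np.arctan2(R[1,2],R[0,2])),"tilt",R[2,1:],s["joint_vel"].round(3))
```

Call:
send_rows:
  deltas:
    - {"x": -0.01,"y": 0,"z": 0,"twist": 0,"grip": 0.05}
    - {"x": -0.025,"y": 0,"z": 0,"twist": 0,"grip": 0.05}
    - {"x": -0.035,"y": 0,"z": 0,"twist": 0,"grip": 0.05}
    - {"x": -0.04,"y": 0,"z": 0,"twist": 0,"grip": 0.05}
    - {"x": -0.03,"y": 0,"z": 0,"twist": 0,"grip": 0.05}

```text
clock: 15.48
tcp_pos: [0.5295, 0.2587, 0.1627]
eef_rot: [-0.434, 0.559, -0.433, -0.558]
wrist_force: [1.2, 0.3, -1.2]
finger_gap: 0.0586
```

Call:
send_rows:
  deltas:
    - {"x": 0,"y": 0.004,"z": -0.02,"twist": 0,"grip": 0.05}
    - {"x": 0,"y": 0.007,"z": -0.035,"twist": 0,"grip": 0.05}
    - {"x": 0,"y": 0.007,"z": -0.039,"twist": 0,"grip": 0.05}
    - {"x": 0,"y": 0.007,"z": -0.039,"twist": 0,"grip": 0.05}
    - {"x": 0,"y": 0.007,"z": -0.039,"twist": 0,"grip": 0.05}

```text
clock: 15.9
tcp_pos: [0.5406, 0.0828, 0.16]
eef_rot: [0.433, -0.559, 0.434, 0.559]
wrist_force: [-0.4, 0.4, -1.7]
finger_gap: 0.0586
```

Call:
send_rows:
  deltas:
    - {"x": 0,"y": 0.007,"z": -0.039,"twist": 0,"grip": 0.05}
    - {"x": 0,"y": 0.007,"z": -0.039,"twist": 0,"grip": 0.05}
    - {"x": 0,"y": 0.004,"z": -0.025,"twist": 0.11,"grip": 0.05}
    - {"x": 0,"y": 0,"z": 0,"twist": 0.12,"grip": 0.05}
    - {"x": 0,"y": 0,"z": 0,"twist": 0.12,"grip": 0.05}

```text
clock: 16.32
tcp_pos: [0.5488, -0.0222, 0.1597]
eef_rot: [0.526, -0.472, 0.527, 0.472]
wrist_force: [-0.6, 0.4, -0.4]
finger_gap: 0.0586
```

Call:
send_rows:
  deltas:
    - {"x": 0,"y": 0,"z": 0,"twist": 0.12,"grip": 0.05}
    - {"x": 0,"y": 0,"z": 0,"twist": 0.12,"grip": 0.05}
    - {"x": 0,"y": 0,"z": 0,"twist": 0.12,"grip": 0.05}
    - {"x": 0,"y": 0,"z": 0,"twist": 0.12,"grip": 0.05}
    - {"x": 0,"y": 0,"z": 0,"twist": 0.12,"grip": 0.05}

```text
clock: 16.73
tcp_pos: [0.5487, -0.0201, 0.1597]
eef_rot: [0.642, -0.296, 0.642, 0.297]
wrist_force: [-0.5, 0.3, -2.1]
finger_gap: 0.0586
```

Call:
send_rows:
  deltas:
    - {"x": 0,"y": 0,"z": 0,"twist": 0.12,"grip": 0.05}
    - {"x": 0,"y": 0,"z": 0,"twist": 0.12,"grip": 0.05}
    - {"x": 0,"y": 0,"z": 0,"twist": 0.12,"grip": 0.05}
    - {"x": 0,"y": 0,"z": 0,"twist": 0.12,"grip": 0.05}
    - {"x": 0,"y": 0,"z": 0,"twist": 0.06,"grip": 0.05}

```text
clock: 17.15
tcp_pos: [0.5487, -0.02, 0.1598]
eef_rot: [0.697, -0.115, 0.698, 0.115]
wrist_force: [-0.8, -0.9, -1.3]
finger_gap: 0.0587
```

```bash
python3 go.py .5668 -.3044 .06 12.0
```

```text
clk 17.15 tcp [ 0.5487 -0.02    0.1598] zang 18.67 tilt [ 0.0008 -0.0012] F [-0.8 -0.9 -1.3] gap 0.0587
shift [ 0.0996 -0.2753 -0.0738] twist 0.1165
```

Call:
send_rows:
  deltas:
    - {"x": 0,"y": 0,"z": 0,"twist": 0.116,"grip": 0.05}
    - {"x": 0,"y": -0.025,"z": -0.004,"twist": 0,"grip": 0.05}
    - {"x": 0,"y": -0.04,"z": -0.006,"twist": 0,"grip": 0.05}
    - {"x": 0,"y": -0.04,"z": -0.006,"twist": 0,"grip": 0.05}
    - {"x": 0,"y": -0.04,"z": -0.006,"twist": 0,"grip": 0.05}

```text
clock: 17.57
tcp_pos: [0.5583, -0.1673, 0.1599]
eef_rot: [0.703, -0.076, 0.703, 0.077]
wrist_force: [0.7, 0.5, -1.0]
finger_gap: 0.0582
```

Call:
send_rows:
  deltas:
    - {"x": 0,"y": -0.04,"z": -0.006,"twist": 0,"grip": 0.05}
    - {"x": 0,"y": -0.04,"z": -0.006,"twist": 0,"grip": 0.05}
    - {"x": 0,"y": -0.035,"z": -0.005,"twist": 0,"grip": 0.05}
    - {"x": 0.02,"y": -0.022,"z": -0.003,"twist": 0,"grip": 0.05}
    - {"x": 0.03,"y": 0,"z": 0,"twist": 0,"grip": 0.05}

```text
clock: 17.98
tcp_pos: [0.5703, -0.3119, 0.1135]
eef_rot: [0.706, -0.077, 0.701, 0.071]
wrist_force: [1.3, -0.7, -0.6]
finger_gap: 0.0586
```

Call:
send_rows:
  deltas:
    - {"x": 0.03,"y": 0,"z": 0,"twist": 0,"grip": 0.05}
    - {"x": 0.01,"y": 0,"z": 0,"twist": 0,"grip": 0.05}
    - {"x": 0,"y": 0,"z": 0,"twist": 0,"grip": 0.05}
    - {"x": 0,"y": 0,"z": 0,"twist": 0,"grip": 0.05}
    - {"x": 0,"y": 0,"z": 0,"twist": 0,"grip": 0.05}

```text
clock: 18.4
tcp_pos: [0.5696, -0.3049, 0.0724]
eef_rot: [0.704, -0.077, 0.702, 0.075]
wrist_force: [1.2, 0.0, 0.2]
finger_gap: 0.0586
```

```bash
python3 go.py .5668 -.3044 .0509 12.0; python3 w.py w_h2;  python3 - <<'E'
from held2 import *
held2("w_h2",0,45)
im=load("pics/w_h2.png"); print(im[180,230:260].max(1),im[180,395:425].max(1),im[110:140,330].max(1))
E
```

```text
clk 18.4 tcp [ 0.5696 -0.3049  0.0724] zang 12.36 tilt [-0.0024  0.0023] F [1.2 0.  0.2] gap 0.0586
shift [ 0.0215  0.0011 -0.0027] twist 0.0063
18.4 [ 0.56957806 -0.30487891  0.07244656] zang 12.358294596937428 tilt [-0.0023546   0.00230143] [-0.    -0.015  0.021 -0.004  0.001 -0.001]
w_h2 z edges -0.0293 0.0297 mid 0.0002 slopes [-0.17 -0.05 -0.76] n 28 28 16 centre y 0.002
[107 108 107 107 107 106 105 107  96 105 108 110 112 102  70   9  12  12
  15  14  14  15  16  14  12  14  15  13  13  13] [ 13  14  12  15  16  15  14  15  13  14  14  13  42 116 125 123 122 118
 120 127 131 129 127 126 128 129 130 131 131 129] [ 97 104 110 113 112 109  96  57  11  16  15   8  11  13  16  14  16  15
  16  15  17  18  15  17  17  17  16  17  16  16]
```

View pics/w_h2.png

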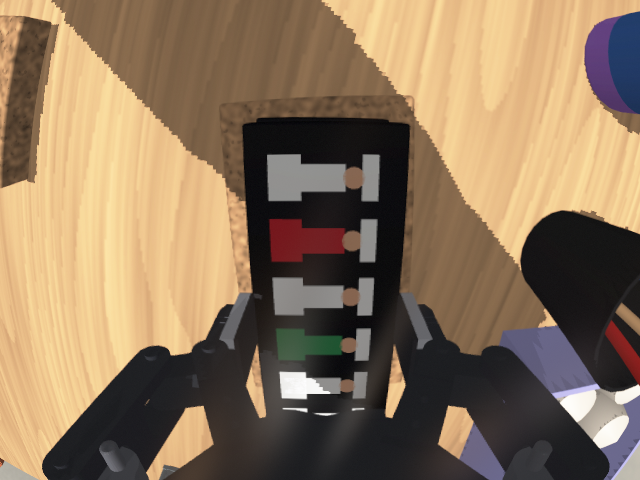

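```bash
python3 - <<'E'
from held2 import *
for n in ("w_g2","w_h1","w_h2"):
    im=load(f"pics/{n}.png").max(2).astype(int); print(n,im[112:134,275:385].mean(1).round(0))
print(robot.camera_model("wrist")["tool_from_camera"][:3,3])
E
```

```text
w_g2 [231. 231. 231. 232. 233. 233. 233. 233. 231.  85.  19.  24.  36.  42.
  43.  43.  43.  43.  44.  44.  44.  44.]
w_h1 [122. 124. 123. 122. 120. 119. 118. 119. 120. 110.  47.  18.  17.  19.
  20.  20.  20.  20.  20.  20.  20.  20.]
w_h2 [110. 110. 109. 108. 102.  65.  25.  17.  17.  12.  12.  13.  15.  16.
  17.  17.  17.  17.  17.  17.  17.  17.]
[-0.13133763  0.08427024 -0.0001806 ]
```

Call:
send_rows:
  deltas:
    - {"x": 0.008,"y": 0.001,"z": -0.0025,"twist": 0.009,"grip": 0.05}
    - {"x": 0.006,"y": 0,"z": 0,"twist": 0,"grip": 0.05}
    - {"x": 0,"y": 0,"z": 0,"twist": 0,"grip": 0.05}
    - {"x": 0,"y": 0,"z": 0,"twist": 0,"grip": 0.05}
    - {"x": 0,"y": 0,"z": 0,"twist": 0,"grip": 0.05}

```text
clock: 18.87
tcp_pos: [0.5656, -0.304, 0.056]
eef_rot: [0.703, -0.073, 0.703, 0.073]
wrist_force: [0.4, -0.1, -0.7]
finger_gap: 0.0585
```

```bash
python3 go.py .5668 -.3042 .0509 11.8
```

```text
clk 18.8667 tcp [ 0.5656 -0.304   0.056 ] zang 11.81 tilt [ 0.0002 -0.0002] F [ 0.4 -0.1 -0.7] gap 0.0585
shift [ 0.0051 -0.0004  0.0012] twist 0.0001
```

Call:
send_rows:
  deltas:
    - {"x": 0.002,"y": -0.0004,"z": 0.0012,"twist": 0,"grip": 0.05}
    - {"x": 0.0015,"y": 0,"z": 0,"twist": 0,"grip": 0.05}
    - {"x": 0,"y": 0,"z": 0,"twist": 0,"grip": 0.05}
    - {"x": 0,"y": 0,"z": 0,"twist": 0,"grip": 0.05}

```text
clock: 19.2
tcp_pos: [0.5669, -0.3042, 0.0524]
eef_rot: [0.703, -0.073, 0.703, 0.073]
wrist_force: [0.1, -0.2, -1.1]
finger_gap: 0.0584
```

```bash
python3 go.py .5668 -.3042 .0509 11.8
```

```text
clk 19.2 tcp [ 0.5669 -0.3042  0.0524] zang 11.8 tilt [ 0.0003 -0.0003] F [ 0.1 -0.2 -1.1] gap 0.0584
shift [ 0.0015  0.     -0.0001] twist 0.0
```

Call:
send_rows:
  deltas:
    - {"x": 0.001,"y": 0,"z": 0,"twist": 0,"grip": 0.05}
    - {"x": 0,"y": 0,"z": 0,"twist": 0,"grip": 0.05}

```text
clock: 19.37
tcp_pos: [0.5669, -0.3043, 0.0515]
eef_rot: [0.703, -0.073, 0.703, 0.073]
wrist_force: [-0.6, 0.1, -0.3]
finger_gap: 0.0588
```

Call:
send_rows:
  deltas:
    - {"x": 0.0006,"y": 0,"z": 0,"twist": 0,"grip": 0.05}
    - {"x": 0,"y": 0,"z": 0,"twist": 0,"grip": 0.05}

```text
clock: 19.53
tcp_pos: [0.5669, -0.3043, 0.051]
eef_rot: [0.703, -0.073, 0.703, 0.073]
wrist_force: [0.6, 0.9, -0.6]
finger_gap: 0.0583
```

Call:
send_rows:
  deltas:
    - {"x": 0.0005,"y": 0,"z": 0,"twist": 0,"grip": 0.05}
    - {"x": 0,"y": 0,"z": 0,"twist": 0,"grip": 0.05}

```text
clock: 19.7
tcp_pos: [0.567, -0.3043, 0.0509]
eef_rot: [0.703, -0.073, 0.703, 0.073]
wrist_force: [-0.7, 0.5, 1.4]
finger_gap: 0.0583
```

Call:
send_rows:
  deltas:
    - {"x": 0.0004,"y": 0,"z": 0,"twist": 0,"grip": 0.05}
    - {"x": 0,"y": 0,"z": 0,"twist": 0,"grip": 0.05}

```text
clock: 19.87
tcp_pos: [0.567, -0.3043, 0.0509]
eef_rot: [0.703, -0.073, 0.703, 0.073]
wrist_force: [-1.6, 1.4, 3.4]
finger_gap: 0.0585
```

Call:
send_rows:
  deltas:
    - {"x": -0.0005,"y": 0,"z": 0,"twist": 0,"grip": 0.0605}
    - {"x": 0,"y": 0,"z": 0,"twist": 0,"grip": 0.067}
    - {"x": 0,"y": 0,"z": 0,"twist": 0,"grip": 0.075}
    - {"x": 0,"y": 0,"z": 0,"twist": 0,"grip": 0.085}
    - {"x": 0,"y": 0,"z": 0,"twist": 0,"grip": 0.085}

```text
clock: 20.28
tcp_pos: [0.5669, -0.3043, 0.0504]
eef_rot: [0.703, -0.073, 0.703, 0.073]
wrist_force: [-0.5, 0.3, 0.2]
finger_gap: 0.0849
```

Call:
send_rows:
  deltas:
    - {"x": -0.01,"y": 0,"z": 0,"twist": 0,"grip": 0.085}
    - {"x": -0.03,"y": 0,"z": 0,"twist": 0,"grip": 0.085}
    - {"x": -0.04,"y": 0,"z": 0,"twist": 0,"grip": 0.085}
    - {"x": -0.025,"y": 0,"z": 0,"twist": 0,"grip": 0.085}

```text
clock: 20.62
tcp_pos: [0.5676, -0.3047, 0.1596]
eef_rot: [0.704, -0.073, 0.702, 0.072]
wrist_force: [0.6, -0.6, 1.3]
finger_gap: 0.0853
```

Call:
send_rows:
  deltas:
    - {"x": 0,"y": 0,"z": 0,"twist": 0,"grip": 0.085}
    - {"x": 0,"y": 0,"z": 0,"twist": 0,"grip": 0.085}
    - {"x": 0,"y": 0,"z": 0,"twist": 0,"grip": 0.085}
    - {"x": 0,"y": 0,"z": 0,"twist": 0,"grip": 0.085}

```text
clock: 20.95
tcp_pos: [0.5661, -0.3037, 0.1539]
eef_rot: [0.703, -0.072, 0.704, 0.073]
wrist_force: [0.3, 0.0, -1.3]
finger_gap: 0.0851
```

```bash
python3 w.py w_p2; python3 - <<'E'
from m import *
panel("w_p2",.051,BLK,(.567,-.304))
im=robot.read_camera("scene"); cv2.imwrite("pics/scene2.png",im[:,:,::-1])
cv2.imwrite("pics/scene2c.png",cv2.resize(im[130:250,140:300,::-1],None,fx=5,fy=5,interpolation=cv2.INTER_CUBIC))
E
```

```text
20.95 [ 0.56611015 -0.30372559  0.15388226] zang 11.805149521591304 tilt [ 0.00225266 -0.00216445] [ 0.001  0.009 -0.014 -0.001 -0.    -0.001]
w_p2 centre [ 0.567 -0.303] long ang 101.93 W 58.4 L 158.4 slopes deg [-0.41  0.15  0.7   1.17] n 197 145 39 78 in tool [0.1029 0.0003 0.0012]
```

View pics/w_p2_v.png

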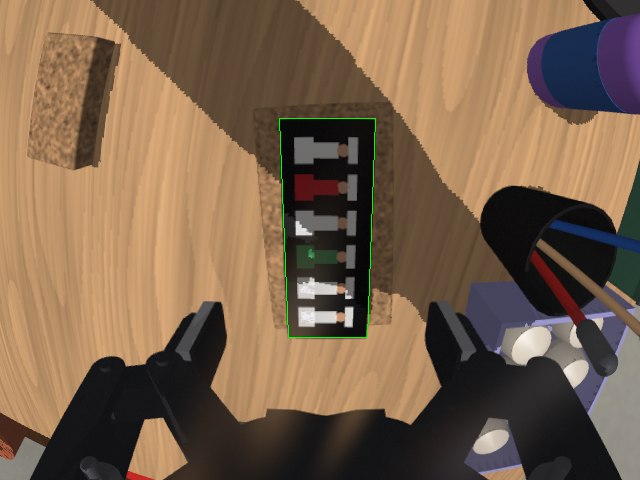

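View pics/scene2.png

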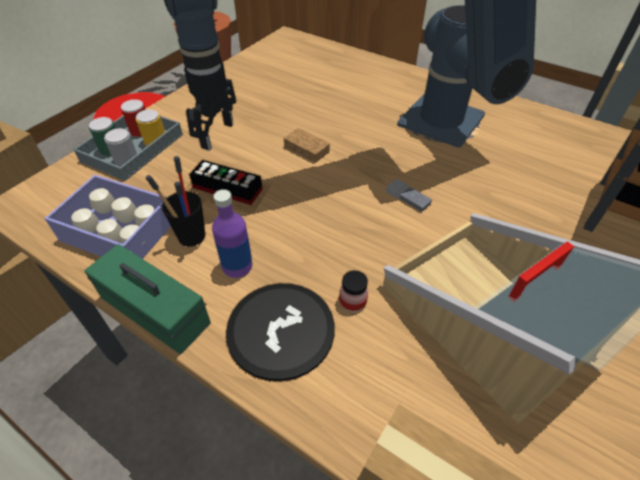

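View pics/scene2c.png

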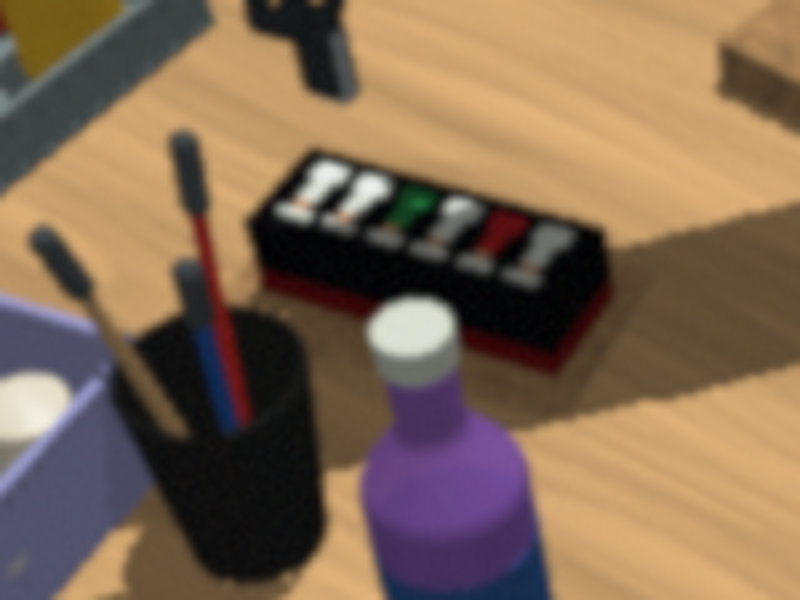

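Call:
send_rows:
  deltas:
    - {"x": 0,"y": 0.03,"z": -0.025,"twist": 0,"grip": 0.085}
    - {"x": 0,"y": 0.03,"z": -0.025,"twist": 0,"grip": 0.085}
    - {"x": 0.02,"y": 0.025,"z": -0.02,"twist": 0,"grip": 0.085}
    - {"x": 0.03,"y": 0.02,"z": -0.02,"twist": 0,"grip": 0.085}
    - {"x": 0.02,"y": 0.01,"z": -0.01,"twist": 0,"grip": 0.085}

```text
clock: 21.47
tcp_pos: [0.441, -0.2088, 0.0817]
eef_rot: [0.701, -0.071, 0.705, 0.075]
wrist_force: [-0.2, 1.2, -0.7]
finger_gap: 0.0851
```

Call:
send_rows:
  deltas:
    - {"x": 0,"y": 0,"z": 0,"twist": 0,"grip": 0.085}
    - {"x": 0,"y": 0,"z": 0,"twist": 0,"grip": 0.085}
    - {"x": 0,"y": 0,"z": 0,"twist": 0,"grip": 0.085}
    - {"x": 0,"y": 0,"z": 0,"twist": 0,"grip": 0.085}

```text
clock: 21.8
tcp_pos: [0.4484, -0.2142, 0.0884]
eef_rot: [0.705, -0.074, 0.702, 0.071]
wrist_force: [-0.1, 0.6, 0.7]
finger_gap: 0.085
```

```bash
python3 w.py w_obl; python3 - <<'E'
import cv2,numpy as np
im=cv2.imread("pics/w_obl.png"); cv2.imwrite("pics/w_obl_b.png",np.clip(im.astype(float)*1.8+10,0,255).astype(np.uint8))
E
```

```text
21.8 [ 0.44840998 -0.21424467  0.08838522] zang 11.787354606399788 tilt [-0.00422112  0.00418376] [-0.001  0.     0.012  0.004  0.002  0.002]
```

View pics/w_obl_b.png

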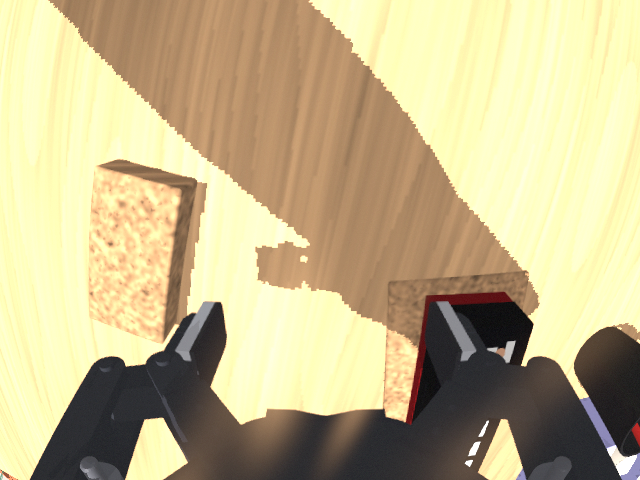

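Call:
send_rows:
  deltas:
    - {"x": 0,"y": -0.03,"z": 0,"twist": 0,"grip": 0.085}
    - {"x": 0,"y": -0.035,"z": 0,"twist": 0,"grip": 0.085}
    - {"x": 0,"y": 0,"z": 0,"twist": 0,"grip": 0.085}
    - {"x": 0,"y": 0,"z": 0,"twist": 0,"grip": 0.085}
    - {"x": 0,"y": 0,"z": 0,"twist": 0,"grip": 0.085}

```text
clock: 22.27
tcp_pos: [0.4599, -0.2767, 0.0868]
eef_rot: [0.704, -0.073, 0.703, 0.072]
wrist_force: [-0.1, -0.6, -0.7]
finger_gap: 0.0845
```

```bash
python3 w.py w_obl2; python3 - <<'E'
import cv2,numpy as np
im=cv2.imread("pics/w_obl2.png"); c=np.clip(im[150:450,350:570].astype(float)*3,0,255).astype(np.uint8); cv2.imwrite("pics/w_obl2_b.png",cv2.resize(c,None,fx=2,fy=2,interpolation=cv2.INTER_CUBIC))
E
```

```text
22.2667 [ 0.45988161 -0.27669167  0.08677616] zang 11.765174527391029 tilt [-0.00094843  0.00136502] [ 0.016 -0.019 -0.033  0.002  0.001 -0.002]
```

View pics/w_obl2_b.png

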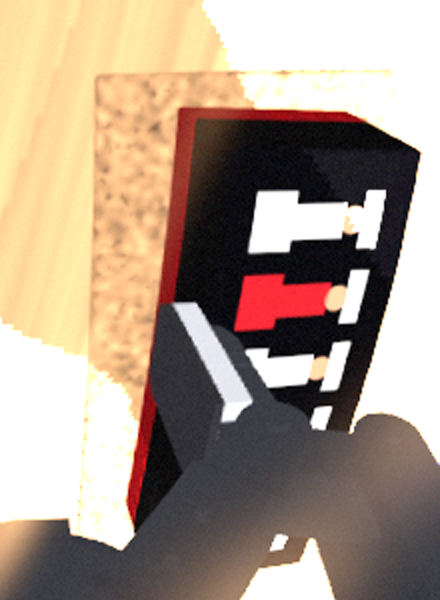

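```bash
python3 - <<'E'
import cv2,numpy as np
im=cv2.imread("pics/w_obl2.png"); c=im[190:320,420:570].astype(float).max(2); c=np.clip((c-0)*9,0,255).astype(np.uint8); cv2.imwrite("pics/w_obl2_d.png",cv2.resize(c,None,fx=4.5,fy=4.5,interpolation=cv2.INTER_CUBIC))
E
```

```text
(no output)
```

View pics/w_obl2_d.png

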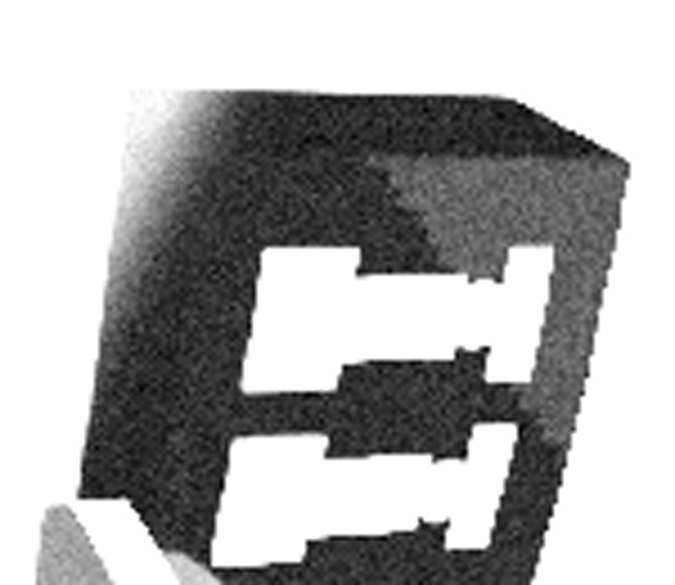

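```bash
python3 - <<'E'
from m import *
s=pickle.load(open("pics/w_obl2.pkl","rb")); im=load("pics/w_obl2.png").astype(int); R=Rq(s["eef_rot"])
C=np.array([.5668,-.3038]); a=np.radians(101.75); u=np.array([np.cos(a),np.sin(a)]); v=np.array([-u[1],u[0]])
def rep(nm,uv,z):
    P=onplane("wrist",uv,z,s)[:,:2]-C; print(nm,"along",(P@u*1000).round(1),"across",(P@v*1000).round(1))
rep("corner z21",[[533.3,211.8]],.021); rep("corner z51",[[559.6,226.7]],.051)
rep("end z51",[[420+x/4.5,190+158/4.5] for x in (400,450,500,560)],.051)
# red/black boundary & red outer along columns for end, rows for side
def sub(vals,thr):  # first crossing
    for i in range(1,len(vals)):
        if (vals[i-1]-thr)*(vals[i]-thr)<=0: return i-1+(vals[i-1]-thr)/(vals[i-1]-vals[i]+1e-9)
hsv=cv2.cvtColor(load("pics/w_obl2.png"),cv2.COLOR_RGB2HSV).astype(int)
redm=((hsv[...,0]<7)|(hsv[...,0]>172))&(hsv[...,1]>150)&(im[...,0]>25)
o,b=[],[]
for c in range(455,525,10):
    r=np.where(redm[195:216,c])[0]+195
    if len(r): o.append((c,r.min()-.5)); b.append((c,r.max()+.5))
rep("end z06",o,.006); rep("end z21",b,.021)
o,b=[],[]
for r in range(225,300,10):
    c=np.where(redm[r,400:460])[0]+400
    if len(c): o.append((c.min()-.5,r)); b.append((c.max()+.5,r))
rep("side z06",o,.006); rep("side z21",b,.021)
# right silhouette of the top
o=[]
for r in range(235,285,10):
    x=530
    g=im.max(2)
    x=545
    while x<600 and g[r,x]<60: x+=1
    o.append((x-.5,r))
rep("far side z51",o,.051)
E
```

```text
corner z21 along [79.] across [-28.9]
corner z51 along [79.1] across [-29.]
end z51 along [79.8 79.8 79.9 79.9] across [  4.7  -2.1  -9.3 -18.2]
end z06 along [79.2 79.3 78.8 79.  79.1 78.7 78.8] across [ 19.6  12.8   5.9  -1.1  -8.3 -15.8 -23.4]
end z21 along [80.  79.5 79.6 79.8 79.3 79.4 79.5] across [ 24.9  18.6  12.2   5.6  -1.2  -8.1 -15.2]
side z06 along [65.3 58.8 52.1 45.3 38.3 31.3 24.  16.5] across [29.8 29.8 29.7 29.7 29.6 30.1 30.  29.7]
side z21 along [70.1 64.  57.8 51.4 44.9 38.3 31.5 24.5] across [29.8 29.7 29.7 29.6 29.4 29.2 29.7 29.4]
far side z51 along [74.3 68.4 62.4 56.3 50.1] across [-29.3 -29.3 -29.4 -28.8 -29. ]
```

Call:
send_rows:
  deltas:
    - {"x": -0.03,"y": 0,"z": -0.02,"twist": 0,"grip": 0.085}
    - {"x": -0.035,"y": 0,"z": -0.02,"twist": 0,"grip": 0.085}
    - {"x": -0.03,"y": 0,"z": -0.02,"twist": 0,"grip": 0.085}
    - {"x": -0.02,"y": 0,"z": -0.01,"twist": 0,"grip": 0.085}
    - {"x": 0,"y": 0,"z": 0,"twist": 0,"grip": 0.085}

```text
clock: 22.73
tcp_pos: [0.391, -0.2917, 0.2073]
eef_rot: [0.706, -0.075, 0.701, 0.069]
wrist_force: [1.1, -0.3, 1.4]
finger_gap: 0.085
```

Call:
send_rows:
  deltas:
    - {"x": 0,"y": 0,"z": 0,"twist": 0,"grip": 0.085}
    - {"x": 0,"y": 0,"z": 0,"twist": 0,"grip": 0.085}
    - {"x": 0,"y": 0,"z": 0,"twist": 0,"grip": 0.085}
    - {"x": 0,"y": 0,"z": 0,"twist": 0,"grip": 0.085}

```text
clock: 23.07
tcp_pos: [0.3901, -0.2891, 0.1988]
eef_rot: [0.703, -0.072, 0.704, 0.074]
wrist_force: [0.4, -0.1, 0.1]
finger_gap: 0.0849
```

```bash
python3 - <<'E'
from h import *
im=robot.read_camera("top"); cv2.imwrite("pics/top3.png",im[:,:,::-1])
a=load("pics/top0.png").astype(int); d=np.abs(a-im).max(2)
for nm,(x,y,w,h) in dict(jar=(248,198,32,35),drink=(365,150,50,55),cup=(438,130,60,75)).items(): print(nm,"diff px",int((d[y:y+h,x:x+w]>40).sum()))
s=robot.sense(); print(s["clock"],s["tcp_pos"],s["wrist_force"],s["joint_vel"].round(3))
E
```

```text
jar diff px 0
drink diff px 0
cup diff px 0
23.1167 [ 0.39007932 -0.28917055  0.198891  ] [ 0.41770351 -0.65537657  0.0509893 ] [-0.005  0.     0.008 -0.     0.001 -0.001]
```

View pics/top3.png

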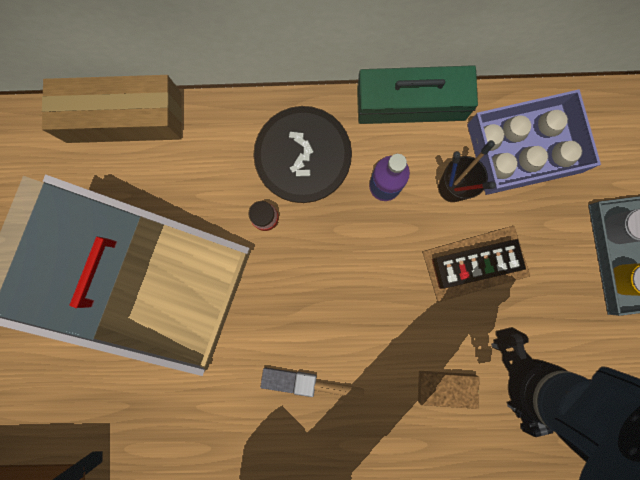

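```bash
python3 -c "
from workcell import robot
print(robot.finish_job()); print(robot.sense()['clock'])"
```

```text
the job is handed in; nothing more can be done
None
the job is handed in; nothing more can be done
```

The job is handed in after about 23 s of the 69 s allowed. The pile is dark red, then plain black, then the picture panel with its picture upward. Each panel was lowered until light contact was felt (1 to 4 N) and then released. The finish call gave no verdict.

- **Flushness:** The last oblique wrist view put the long sides within about 0.4 mm of each other. The end edges drift about 0.8 mm from bottom to top, which is within the 2 mm calibration. In the earlier overhead views the three centres agreed to about 0.4 mm across and 1.0 mm along, and the angles to about 0.25°. I did not correct this further.
- **Bottom panel:** Its edges measured at the end match the first measurement to within about 1 mm.
- **Cover:** It ran into what I took for its end stop sooner than I expected, with a brief 34 N at the wrist. The front-wall measurement suggests it started about 20 mm open. I eased off and released it there, and the last top image shows it still up.
- **Bystanders:** In the last top image the brush cup, drink bottle and pigment jar show no pixel change from the start.
- **At hand-in:** The gripper was clear of everything, with wrist force near zero.

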